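Tighten a loose castor bolt with a reversible ratchet spanner

TASK

One castor bolt of the crate dolly has worked loose, the one at its corner near the robot's right, where the yellow paint mark on the head no longer meets the yellow line on the deck. Flip the ratchet spanner's direction lever over from undo to tighten, set the ring fully down on that bolt, then let go and take the handle again by its far end: swing it back anticlockwise a good eighth of a turn to feel it click round freely while the bolt stays put, then work it clockwise, with fresh strokes as needed, until the bolt comes up hard and its mark meets the line. Never undo the bolt, leave the spanner sitting on it still set to tighten, and do not disturb the other things.

Things in the scene. Friction and masses are not known exactly. Their poses are not given: they have to be found in the camera images.
- spanner_ring (a point): Centre of the ring of a loose 19 mm reversible ratchet ring spanner (chrome, 256 mm long, 0.4 kg, lying flat, lever up), half-way up its 14 mm thickness. z up; -x runs along the handle from ring to tail; y to the left looking from tail to ring. Head 40 mm wide, pear-shaped, tapering to the handle 46 mm behind this point.
- spanner_balance (a point): Point on the handle's centre line, half-way up, 95 mm behind the ring centre, near the spanner's balance point; carry it level here. Axes as spanner_ring. The handle is a straight bar 15 mm wide, 9 mm thick (2.5 to 11.5 mm above the spanner's underside), from 46 to 200 mm behind the ring centre.
- spanner_end (a point): Point on the handle's centre line, half-way up, 165 mm behind the ring centre: where the far end of the handle is held for turning. Axes as spanner_ring. Beyond it an open jaw, 34 mm wide and 11 mm thick, begins at 198 mm and ends at 236 mm. On the bolt the tail rests on the deck; let go beyond the deck's edge, it tips down.
- dir_lever (a joint): Direction lever of the ratchet, a snap-over toggle: 0 rad = undo (as found), 0.8 rad = tighten. A detent springs it to whichever side of 0.4 it is on, and it rocks by some 0.25 rad as the ratchet clicks. 1 to 2 N sideways at its tip flips it.
- lever_tip (a point): Near the tip of the direction lever's black tab (red tip), half-way up it. Tab 7.5 mm wide, 14 to 24 mm above the spanner's underside (head's top face is at 14), pointing along the handle from a pivot 26 mm behind the ring centre; this point is 18 mm from the pivot. On undo it lies 7 mm to the spanner's -y side, on tighten 7 mm to its +y side.
- ratchet (a joint): Angle of the ratchet wheel in the ring against the spanner, rad; grows as the spanner swings anticlockwise (from above) over a still bolt. One click per 0.26 rad. On tighten it free-wheels that way (drag 0.05 N m), and locks the other way after up to one click of play. Its hexagon hole (19.6 mm across flats) has a corner at minus this angle from the spanner's +x.
- bolt_head (a point): Centre, half-way up, of the loose bolt's hexagon head (19 mm across flats, 8 mm high, rounded top edge) on a 3 mm washer 36 mm across. z up; x along its painted mark to a corner. Seated, the ring's centre is 3 mm above this point; lying on top of the head, 11 mm. The ring drops on within 1 mm sideways and 8 degrees of turn of the head, and has that play.
- caster_bolt (a joint): Angle of the loose bolt, rad, growing clockwise as seen from above (tightening): 0 to 0.25 as found (finger tight), 1.5 = hard up, its mark in line with the yellow line on the deck. Turning it takes 0.3 N m.
- dolly: Fixed crate dolly on braked castors: plywood deck 340 mm (x) by 440 mm (y), top 143 mm above the table, origin on the table under its centre. A castor bolt at each corner, 110 mm (x) and 160 mm (y) from the centre: the loose one at (-110, -160), the others tight, heads 11 mm above the deck (the nearest, at (110, -160), would foul the spanner's jaw).
- milk_a_mid (a point): Middle of a bystander: dark blue 1 litre milk carton, 72 x 72 x 196 mm, upright on the table.
- milk_b_mid (a point): Middle of a bystander: light blue 1 litre milk carton, 72 x 72 x 196 mm, upright on the table.
- tin_mid (a point): Middle of a bystander: tin with red label, 74 mm across, 110 mm high.
- jar_mid (a point): Middle of a bystander: amber jar with green cap, 70 mm across, 120 mm high.
- oil_mid (a point): Middle of a bystander: small white oil bottle, yellow label, 40 mm across, 130 mm high.
- parts_tray_mid (a point): Middle of a bystander: orange parts tray, 80 x 100 x 28 mm, on the dolly's deck.
- screwdriver_mid (a point): Middle of a bystander: screwdriver with blue handle, 160 mm long, lying on the dolly's deck.

How it is judged:
By the outcome, as a careful person would: the job done as asked, in the order asked, and still so for the second after the job is handed in, with the robot touching nothing.
It also fails if it takes over 67 s, if anything falls off the work surface, if the arm or the gripper's body presses on something with over 40 N, if the wrist force passes 120 N, or if a joint passes its speed limit or range.

ROBOT

A 7-joint arm with a two-finger parallel gripper is mounted at the origin on the work surface. World frame = base frame: x ahead of the robot, y to its left, z up, the work surface at z = 0. Lengths are in m, angles in rad, forces in N, time in s.
With the tool pointing down it reaches from about 0.425 to 0.875 m from the base axis. Payload 4.7 kg.
Tool frame: the origin (TCP) lies on the centre line of the jaws, within the pads' length; the fingertips stand ahead of it and the grasp point (between the pads) lies 2 mm behind it (nose_length is the z of the fingertips in the tool frame, in m); z points along the fingers, y is the line along which they close (so a half turn about z gives the same grasp; the last joint's range is limited). The gripper opens to 87 mm and grips with 3 to 60 N. Pads are 19 mm wide; open, the fingers measure 117 mm over their backs; the gripper's body (75 mm by 190 mm) begins 51 mm behind the grasp point.
Start: joints at [-1.32, 0.321, -0.07, 1.45, 0.023, 1.371, -0.057], TCP at [0.153, 0.632, 0.24] pointing down, gripper open.
Joint ranges: [-2.86, 2.86], [-0.3, 2.09], [-1.38, 1.24], [0.06, 2.45], [-1.56, 4.7], [0.09, 2.05], [-2.69, 2.69]. Speed limits (rad/s): [2.57, 2.57, 3.14, 3.14, 3.14, 3.14, 3.14].

INTERFACE

Orientations are given as a rotation vector (axis times angle).
In Python, from bench import * gives the robot as it stands.
- The arm moves only by the tool send_rows, never from a script. Its arguments are lists of equal length, an entry for each row: "xyz": the shift along the tool's x, y, z in mm, a list of three; "dr": the turn, a rotation vector about the tool's x, y, z in rad, a list of three. A call has exactly 10 rows; each row is the pose to reach, as a shift and turn from the pose commanded when the call began, along the tool's axes at that moment; what a row does not reach only later rows make up. A row lasts 1/12 s, in which the tool goes at most 41.7 mm and 7.16 degrees, less where a joint would pass 70% of its speed; a pose out of reach is approached as far as the arm can. A call with a gripper value outside its range is refused whole. "jaw" is the finger opening in mm, from 0 to 87, set as the call begins (left out, the last holds). The fingers move at their own pace and stop on an object; "grip_force" is the grip in N (left out, the last holds). Time passes only in rows, so rows that repeat a pose let the fingers close, or fill a call up. It gives the time, the measured TCP pose, the force, the opening and the grip force at its end, in the units of the state.
- get_state(): the state, without advancing time (a new reading comes with each control period).
- get_image(name): name is "scene" or "side" or "wrist"; returns the picture (420x560x3 uint8, red, green, blue); there is no depth.
- calibration(name): a dict with "vfov" (degrees; the focal length in pixels is half the picture's height over the tangent of half this angle, whatever the lens; pixels are square), "cx", "cy" (the principal point, pixels), "rvec" (rotation vector, rad) and "tvec" (3), from world to camera coordinates, as OpenCV has them; the wrist camera has in their place "hand_eye" (4x4, takes a point from camera to tool coordinates, whose origin is the TCP and whose axes are the flange's). Camera axes: x right, y down, z forward; pixel columns grow to the right and rows downward; lengths in m; the calibration is good to about 2 mm. The wrist camera is an equidistant fisheye: a pixel r from the principal point sees the ray r / f radians off the axis. A picture is of the moment at which its call begins: read the wrist's pose just before it. calibration takes no time and is no camera call.
- close_job(): hands the job in; it is judged then, once.
The state is a dict: "time": time; "joint_positions": joint angles; "qd": joint speeds; "joint_torque": joint torques, N m; "position": TCP position; "tool_rot": TCP orientation; "ft_force": force on the tool from outside, world axes, zero at the start; "torque": the same for the moment, N m; "grip_width": opening from 0.0 (shut) to 1.0 (fully open); "grip_force": force on a finger pad.
Only numpy, scipy, OpenCV 4.12 (cv2) and the standard library are available. Lean on these libraries where they do the work, as an engineer would, in place of code of your own. Each camera call takes 0.05 s, during which the arm holds its last target. There are 200 camera calls.

## Working session

There is one attempt and no reset: what is moved stays moved. The work goes in short steps, Python scripts to look and compute and a tool call to move; the robot and the scene stay as the last step left them, time stands still between calls to the robot, and variables do not carry over. Pictures are saved under pics/ and viewed, at most 10 in all, crops included, and the job is handed in when it is done.

Besides the shell and the picture viewer there is one more tool, called after "Request:" by a JSON object that holds its "fn" and its "kwargs", one argument or row to a line. send_rows: Moves the arm, as the interface text tells. Its arguments: {"type":"object","properties":{"xyz":{"type":"array"},"dr":{"type":"array"},"jaw":{"type":"number"},"grip_force":{"type":"number"}},"required":["xyz","dr"]}

```bash
mkdir -p pics; ls; cat > h.py <<'E'
from bench import *
import numpy as np, cv2
from scipy.spatial.transform import Rotation as R
def save(im,n): cv2.imwrite('pics/'+n+'.png',im[:,:,::-1])
def cam(name,st=None):
    c=calibration(name); f=210/np.tan(np.radians(c['vfov'])/2)
    if name=='wrist':
        H=np.array(c['hand_eye']); T=np.eye(4); T[:3,:3]=R.from_rotvec(st['tool_rot']).as_matrix(); T[:3,3]=st['position']
        M=T@H; return f,c['cx'],c['cy'],M[:3,:3],M[:3,3]
    Rm=R.from_rotvec(np.ravel(c['rvec'])).as_matrix(); return f,c['cx'],c['cy'],Rm.T,-Rm.T@np.ravel(c['tvec'])
def ray(name,px,st=None):
    f,cx,cy,Rw,o=cam(name,st); p=np.atleast_2d(px).astype(float)-[cx,cy]
    if name=='wrist':
        r=np.linalg.norm(p,axis=1,keepdims=True)+1e-9; t=r/f; d=np.hstack([p/r*np.sin(t),np.cos(t)])
    else: d=np.hstack([p/f,np.ones((len(p),1))])
    return o,d@Rw.T
def onz(name,px,z,st=None):
    o,d=ray(name,px,st); return o+d*((z-o[2])/d[:,2])[:,None]
def proj(name,P,st=None):
    f,cx,cy,Rw,o=cam(name,st); q=(np.atleast_2d(P)-o)@Rw
    if name=='wrist':
        n=np.linalg.norm(q[:,:2],axis=1); t=np.arctan2(n,q[:,2]); return q[:,:2]/n[:,None]*(f*t)[:,None]+[cx,cy]
    return q[:,:2]/q[:,2:]*f+[cx,cy]
E
python3 - <<'E'
from h import *
st=get_state(); print({k:np.round(v,3) for k,v in st.items()})
a=get_image('scene');b=get_image('side');w=get_image('wrist')
for n,i in zip(('scene','side','wrist'),(a,b,w)):
    np.save('pics/'+n,i); save(i,n+'0')
    print(n,cam(n,st)); print({k:v for k,v in calibration(n).items() if k in('vfov','cx','cy','hand_eye')})
m=np.zeros((600,800,3),np.uint8); m[:420,:560]=a; save(a,'s0')
E
```

```text
pics
{'time': np.float64(0.0), 'joint_positions': array([-1.32 ,  0.322, -0.07 ,  1.452,  0.023,  1.371, -0.057]), 'qd': array([-0.   ,  0.001,  0.001, -0.   , -0.001,  0.   ,  0.001]), 'joint_torque': array([ 0.0000e+00, -4.9128e+01, -4.0400e-01, -3.1253e+01, -6.4000e-02,
        4.4000e-02,  0.0000e+00]), 'position': array([0.152, 0.631, 0.238]), 'tool_rot': array([-3.71e-01, -3.12e+00,  3.00e-03]), 'ft_force': array([ 0.154, -0.728, -0.287]), 'torque': array([ 0.019,  0.012, -0.019]), 'grip_force': np.float64(0.0), 'grip_width': np.float64(1.0)}
scene (np.float64(524.1934170408801), 284.6787927966861, 212.21423376471392, array([[ 0.53242246,  0.47042984, -0.70372018],
       [ 0.8464175 , -0.30587507,  0.43591037],
       [-0.01018521, -0.82772955, -0.56103481]]), array([ 1.61957387, -0.66274918,  0.97347163]))
{'vfov': 43.66360725979115, 'cx': 284.6787927966861, 'cy': 212.21423376471392}
side (np.float64(519.8569403877964), 280.3606079886612, 217.70844245326677, array([[-0.96916251, -0.17964841,  0.16867269],
       [-0.24608688,  0.74129225, -0.62444139],
       [-0.01285586, -0
[... 152 characters left out ...]
rist (np.float64(325.19226210127806), 281.0120165075314, 206.93525023239246, array([[ 0.23497135,  0.93456599,  0.26716076],
       [ 0.97199883, -0.22518645, -0.06715161],
       [-0.00259662,  0.27545865, -0.96130941]]), array([0.07787287, 0.64939713, 0.38329215]))
{'vfov': 65.70646984690485, 'cx': 281.0120165075314, 'cy': 206.93525023239246, 'hand_eye': array([[-4.37678726e-04, -9.61348612e-01, -2.75333714e-01,
         7.66757002e-02],
       [ 9.99999655e-01, -2.26438644e-04, -7.99001675e-04,
        -2.16252548e-04],
       [ 7.05772958e-04, -2.75333969e-01,  9.61348380e-01,
        -1.44843566e-01],
       [ 0.00000000e+00,  0.00000000e+00,  0.00000000e+00,
         1.00000000e+00]])}
```

View pics/scene0.png

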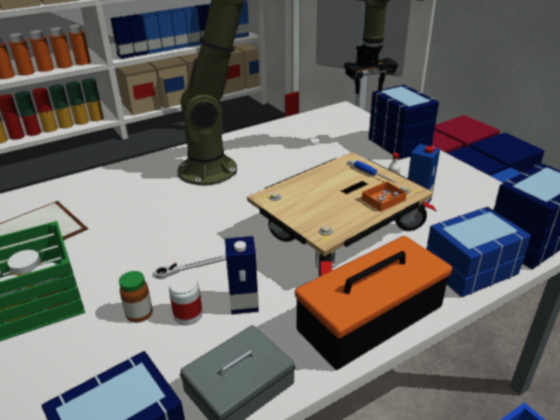

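View pics/side0.png

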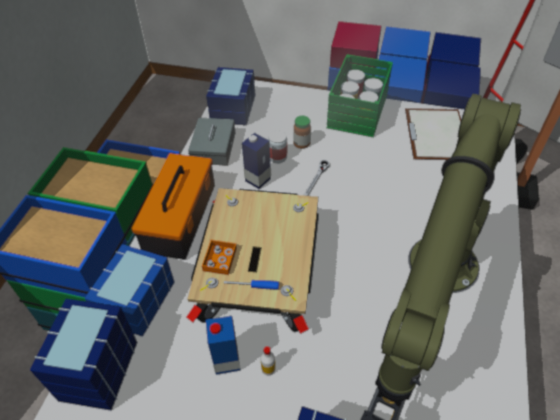

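The scene view shows the spanner on the table, with its head at about (160,271) and the handle running to (228,259) near the dark carton. The loose bolt is at scene (275,198) / side (298,208), and the side view puts the ring at (324,165).

```bash
python3 - <<'E'
from h import *
np.set_printoptions(precision=4,suppress=True)
print('bolts side',onz('side',[(298,208),(232,202),(212,283),(287,290)],.154))
print('bolts scene',onz('scene',[(275,198),(326,231)],.154))
print('ring scene',onz('scene',[(160,271),(228,259),(192,266)],.007))
print('ring side',onz('side',[(324,165),(308,195)],.007))
print('milk a side top',onz('side',[(255,143)],.196),'jar',onz('side',[(302,122)],.12),'tin',onz('side',[(279,142)],.11))
a=np.load('pics/scene.npy');b=np.load('pics/side.npy')
A=cv2.resize(a[230:300,130:260],None,fx=6,fy=6,interpolation=3)[:, :780]
B=cv2.resize(b[140:220,220:350],None,fx=6,fy=6,interpolation=3)
c=np.vstack([cv2.resize(A,(520,280)),cv2.resize(B,(520,320))]); save(c,'crop1')
E
```

```text
bolts side [[0.4943 0.0097 0.154 ]
 [0.7109 0.0351 0.154 ]
 [0.6711 0.35   0.154 ]
 [0.4547 0.3214 0.154 ]]
bolts scene [[ 0.5141 -0.0104  0.154 ]
 [ 0.7261  0.0184  0.154 ]]
ring scene [[ 0.4659 -0.3656  0.007 ]
 [ 0.5227 -0.1792  0.007 ]
 [ 0.4949 -0.2803  0.007 ]]
ring side [[ 0.4733 -0.3581  0.007 ]
 [ 0.5    -0.188   0.007 ]]
milk a side top [[ 0.7022 -0.2157  0.196 ]] jar [[ 0.5856 -0.457   0.12  ]] tin [[ 0.6467 -0.3346  0.11  ]]
```

View pics/crop1.png

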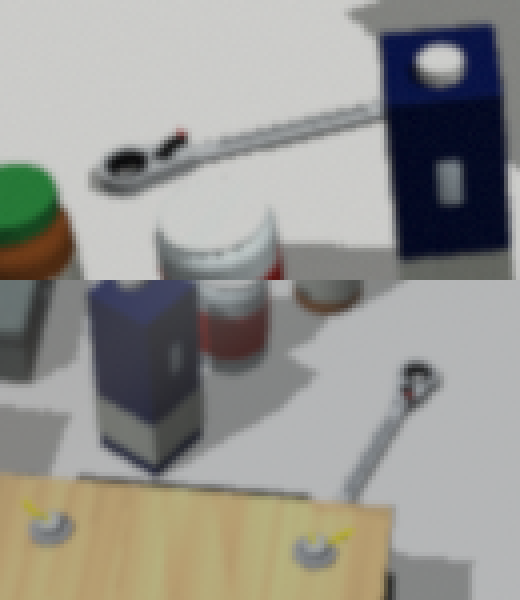

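The crop shows the lever's red tip on the near side of the handle and the tail ending just short of the deck. The head is at about (0.47,-0.36) and the tail points roughly 77° from world x. I'll go and look from above.

Request:
{"fn": "send_rows", "kwargs": {
  "xyz": [
    [-34, -20, -10],
    [-68, -40, -20],
    [-102, -60, -30],
    [-136, -80, -40],
    [-170, -100, -50],
    [-204, -120, -60],
    [-238, -140, -60],
    [-272, -160, -60],
    [-306, -180, -60],
    [-340, -200, -60]
  ],
  "dr": [
    [0, 0, 0.06],
    [0, 0, 0.12],
    [0, 0, 0.18],
    [0, 0, 0.24],
    [0, 0, 0.3],
    [0, 0, 0.36],
    [0, 0, 0.42],
    [0, 0, 0.48],
    [0, 0, 0.54],
    [0, 0, 0.6]
  ]
}}

```text
time: 0.98
position: [0.4371, 0.356, 0.2996]
tool_rot: [-1.28, -2.869, -0.0]
ft_force: [1.0, 0.2, 0.0]
grip_width: 1.001
grip_force: 0.0
```

```bash
cat >> h.py <<'E'
def delta(p,yaw,st=None):
    "shift (mm, tool axes) and dr (rad) to TCP p with tool pointing down, tool x at yaw deg"
    st=st or get_state(); T=R.from_rotvec(st['tool_rot']); c,s=np.cos(np.radians(yaw)),np.sin(np.radians(yaw))
    G=R.from_matrix(np.array([[c,s,0],[s,-c,0],[0,0,-1]]))
    print('at',np.round(st['position'],4),'tilt/yaw',np.round(np.degrees(np.arctan2(*T.as_matrix()[[1,0],0])),2),'t',st['time'],'F',np.round(st['ft_force'],1),'w',np.round(st['grip_width']*87,1),'q7',np.round(st['joint_positions'],2))
    print('xyz',np.round(T.inv().apply(np.array(p)-st['position'])*1000,1),'dr',np.round((T.inv()*G).as_rotvec(),3))
E
python3 -c "
from h import *
delta((.50,.2,.30),110); delta((.49,-.25,.22),77)"
```

```text
at [0.4371 0.356  0.2996] tilt/yaw 131.9 t 0.9833 F [1.  0.2 0. ] w 87.0 q7 [-0.94  0.11  0.23  1.59 -0.03  1.45  0.02]
xyz [-158.2  -57.3   -0.5] dr [ 0.    -0.     0.382]
at [0.4371 0.356  0.2996] tilt/yaw 131.9 t 0.9833 F [1.  0.2 0. ] w 87.0 q7 [-0.94  0.11  0.23  1.59 -0.03  1.45  0.02]
xyz [-486.5 -365.3   79.4] dr [ 0.    -0.     0.958]
```

Request:
{"fn": "send_rows", "kwargs": {
  "xyz": [
    [-30, -24, 0],
    [-60, -46, 0],
    [-90, -68, 0],
    [-120, -90, 0],
    [-152, -114, 0],
    [-184, -138, 0],
    [-216, -162, 0],
    [-248, -186, 0],
    [-280, -210, 0],
    [-312, -234, 0]
  ],
  "dr": [
    [0, 0, 0.06],
    [0, 0, 0.12],
    [0, 0, 0.18],
    [0, 0, 0.24],
    [0, 0, 0.3],
    [0, 0, 0.36],
    [0, 0, 0.42],
    [0, 0, 0.48],
    [0, 0, 0.54],
    [0, 0, 0.6]
  ]
}}

```text
time: 1.82
position: [0.4709, -0.0327, 0.2995]
tool_rot: [-2.071, -2.362, -0.001]
ft_force: [0.3, -0.3, -0.7]
grip_width: 0.997
grip_force: 0.0
```

```bash
python3 -c "
from h import *
st=get_state(); w=get_image('wrist'); np.save('pics/wb',w); np.save('pics/wb_st',st,allow_pickle=True); save(w,'wb')
delta((.49,-.25,.22),77,st)"
```

```text
at [ 0.4709 -0.0327  0.2995] tilt/yaw 97.52 t 1.8167 F [ 0.3 -0.3 -0.7] w 86.7 q7 [-0.61 -0.12  0.57  1.8   0.07  1.45  0.08]
xyz [-218.    -9.5   79.4] dr [ 0.    -0.001  0.358]
```

View pics/wb.png

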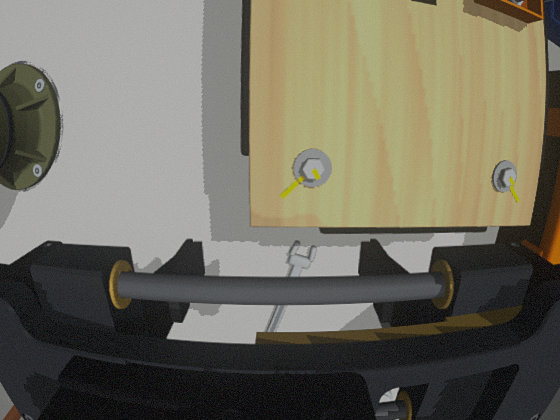

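The wrist view shows the loose bolt at (313,168) with its line at (290,187), the next bolt at (506,177), and the spanner's jaw at (303,252). The camera sees the tool's +x side. I'll measure these and work out the hover beyond the ring.

```bash
cat > m.py <<'E'
from h import *
w=np.load('pics/wb.npy'); st=np.load('pics/wb_st.npy',allow_pickle=True).item()
hsv=cv2.cvtColor(w,cv2.COLOR_RGB2HSV); 
yel=cv2.inRange(hsv,(22,150,120),(34,255,255))
n,l,s,c=cv2.connectedComponentsWithStats(yel)
P=lambda px,z:onz('wrist',px,z,st)
for i in range(1,n):
    if s[i,4]>6 and s[i,1]<240: print('yel',c[i].round(1),s[i,4],P(c[i],.154 if s[i,4]<60 else .143).round(4))
grey=cv2.inRange(hsv,(0,0,60),(180,55,255)); grey[235:]=0; grey[:,:255]=0
n,l,s,c=cv2.connectedComponentsWithStats(grey)
for i in range(1,n):
    if s[i,4]>100: print('washer',c[i].round(1),s[i],P(c[i],.146).round(4))
print('jaw',P([(303,252),(270,332)],.007).round(4))
delta((.455,-.42,.22),77)
save(cv2.resize(w[135:215,255:375],None,fx=6,fy=6,interpolation=cv2.INTER_CUBIC),'bolt1')
E
python3 m.py
```

```text
yel [315.6 173.7] 46 [[ 0.4977 -0.0051  0.154 ]]
yel [291.6 187. ] 133 [[ 0.4784 -0.0227  0.143 ]]
yel [513.3 190.1] 86 [[0.7334 0.0113 0.143 ]]
washer [553.1  56.2] [547  39  13  33 344] [[0.7654 0.183  0.146 ]]
washer [312.5 166.6] [ 293  149   39   38 1068] [[ 4.949e-01 -2.000e-04  1.460e-01]]
washer [504.  175.3] [492 160  25  32 557] [[0.7107 0.0256 0.146 ]]
washer [357.1 231.5] [ 255  226  245    9 1031] [[ 0.5495 -0.058   0.146 ]]
jaw [[ 0.5171 -0.1463  0.007 ]
 [ 0.4861 -0.2997  0.007 ]]
at [ 0.4712 -0.0427  0.3   ] tilt/yaw 96.67 t 1.8667 F [ 0.1 -7.2  0.5] w 86.9 q7 [-0.6  -0.12  0.59  1.79  0.07  1.45  0.09]
xyz [-372.6  -60.    81.5] dr [0.002 0.004 0.343]
```

View pics/bolt1.png

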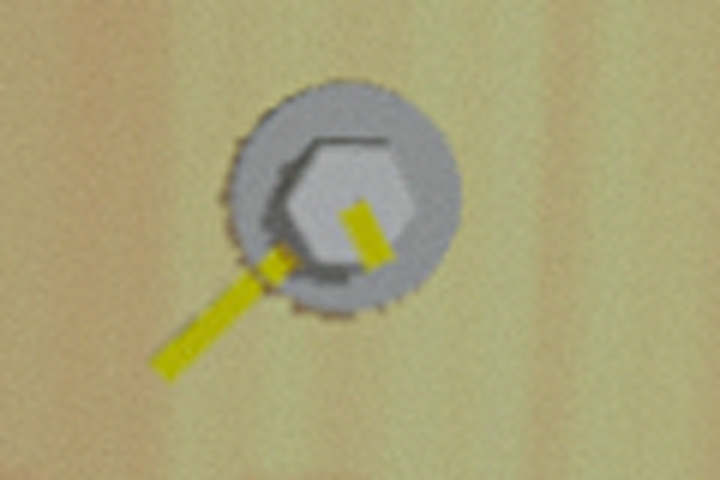

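```bash
cat > m2.py <<'E'
from h import *
st=np.load('pics/wb_st.npy',allow_pickle=True).item()
P=lambda px,z:onz('wrist',np.array(px)/6+[254.58,134.58],z,st)
H=P([(412,199),(383,262),(320,262),(288,200),(320,142),(386,142)],.154); c=H.mean(0)
print('head',c.round(4),'across corners',2*np.linalg.norm(H-c,axis=1)[:,None].T.round(4)); 
a=lambda v:np.degrees(np.arctan2(v[...,1],v[...,0]))
print('corner dirs',a(H-c).round(1))
L=P([(163,370),(290,255)],.143); print('line dir',a(L-c).round(1), a(L[0]-L[1]).round(1))
print('washer c',P([(346,198)],.146).round(4), 'dolly yaw',a(np.array([.7107-.4949,.0256+.0002])).round(1))
E
python3 m2.py
```

```text
head [ 4.948e-01 -3.000e-04  1.540e-01] across corners [[0.0184 0.0212 0.021  0.0192 0.0206 0.0208]]
corner dirs [  10.3  -54.3 -108.8 -173.3  126.2   68.6]
line dir [-126.9 -121.7] -129.4
washer c [[ 0.4948 -0.0011  0.146 ]] dolly yaw 6.8
```

Request:
{"fn": "send_rows", "kwargs": {
  "xyz": [
    [-37, -6, 0],
    [-74, -12, 0],
    [-112, -18, 0],
    [-149, -24, 0],
    [-186, -30, 10],
    [-223, -36, 20],
    [-260, -42, 40],
    [-298, -48, 55],
    [-335, -54, 70],
    [-372, -60, 80]
  ],
  "dr": [
    [0, 0, 0.034],
    [0, 0, 0.068],
    [0, 0, 0.1],
    [0, 0, 0.136],
    [0, 0, 0.17],
    [0, 0, 0.2],
    [0, 0, 0.24],
    [0, 0, 0.27],
    [0, 0, 0.31],
    [0, 0, 0.343]
  ]
}}

```text
time: 2.7
position: [0.4614, -0.4082, 0.2175]
tool_rot: [-2.44, -1.976, 0.0]
ft_force: [-0.0, -0.4, 0.4]
grip_width: 1.001
grip_force: 0.0
```

```bash
python3 -c "
from h import *
get_image('side')
st=get_state(); w=get_image('wrist'); np.save('pics/wc',w); np.save('pics/wc_st',st,allow_pickle=True); save(cv2.resize(w[60:330,130:430],None,fx=2,fy=2,interpolation=2),'wc')
delta((.455,-.42,.22),77,st)"
```

```text
at [ 0.4568 -0.4164  0.2149] tilt/yaw 77.37 t 2.75 F [-0.7 -4.5  0.8] w 87.0 q7 [-0.06  0.38  0.96  1.6  -0.31  1.33  0.72]
xyz [-3.9 -1.  -5. ] dr [-0.006  0.008  0.006]
```

View pics/wc.png

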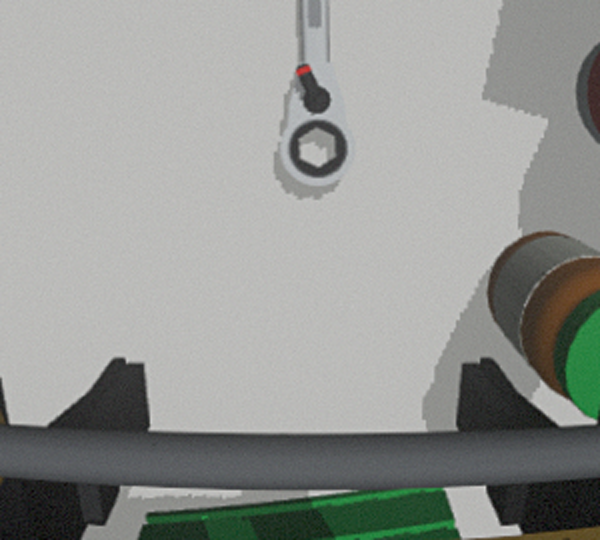

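The wrist crop (2x, offset 130,60) shows the ring hole at (317,150), the lever pivot at (317,100) and the red tip at (303,71). The lever is on the -y (image left) side and the handle runs straight up.

```bash
cat > m3.py <<'E'
from h import *
w=np.load('pics/wc.npy'); st=np.load('pics/wc_st.npy',allow_pickle=True).item()
P=lambda px,z:onz('wrist',px,z,st)
a=lambda v:np.degrees(np.arctan2(v[...,1],v[...,0]))
g=cv2.cvtColor(w,cv2.COLOR_RGB2GRAY)
# dark ring ellipse
d=(cv2.resize(g[115:155,268:310],None,fx=8,fy=8,interpolation=cv2.INTER_CUBIC)<85).astype(np.uint8)
cs,h=cv2.findContours(d,cv2.RETR_CCOMP,cv2.CHAIN_APPROX_NONE)
for i,c in enumerate(cs):
    A=cv2.contourArea(c)
    if A<2000: continue
    px=(c[:,0]+.5)/8-.5+[268,115]; 
    W=P(px,.014 if h[0,i,3]<0 else .012); m=cv2.moments(W[:,:2].astype(np.float32)[:,None]); ctr=np.array([m['m10'],m['m01']])/m['m00']
    print('contour',A/64,'hole' if h[0,i,3]>=0 else 'outer','centre',ctr.round(4),px.mean(0).round(1))
    v=W[:,:2]-ctr; r=np.linalg.norm(v,axis=1); th=np.radians(a(v))
    k=np.sum(r*np.exp(6j*th))/np.sum(r); print(' r',r.min().round(4),r.max().round(4),'corner dir mod60',np.degrees(np.angle(k))/6,abs(k))
# handle midline
for v in (2,12,22,32,42,52,62):
    row=g[v,255:320].astype(float); e=np.diff(cv2.GaussianBlur(row[None],(3,1),0)[0]); 
    print(v,'edges',255+np.argsort(-abs(e))[:5])
print('pivot/tip',P([(288.5,110),(281.5,95.5)],[.02][0]).round(4))
E
python3 m3.py
```

```text
contour 589.234375 outer centre [ 0.4739 -0.3643] [288.5 133.8]
 r 0.0143 0.0148 corner dir mod60 18.258108759974476 0.0027174016342651265
contour 303.8359375 hole centre [ 0.4737 -0.3637] [288.2 133.4]
 r 0.0097 0.0115 corner dir mod60 21.230627953835008 0.068793446264493
2 edges [276 279 287 277 275]
12 edges [292 279 275 276 288]
22 edges [280 275 288 279 292]
32 edges [280 276 277 293 288]
42 edges [280 276 289 277 293]
52 edges [277 278 280 289 281]
62 edges [277 278 281 289 290]
pivot/tip [[ 0.4793 -0.3395  0.02  ]
 [ 0.4756 -0.3232  0.02  ]]
```

```bash
python3 -c "
from h import *
import bench; print([k for k in dir(bench) if not k.startswith('_')]); print(nose_length)
delta((.4823,-.3221,.018+nose_length),78.5)"
```

```text
['MotionError', 'calibration', 'close_job', 'get_image', 'get_state', 'nose_length']
0.017
at [ 0.4568 -0.4134  0.2162] tilt/yaw 77.43 t 2.8 F [-1.3  0.5  0.4] w 87.2 q7 [-0.07  0.37  0.96  1.6  -0.31  1.34  0.71]
xyz [ 95.6   6.3 180.6] dr [-0.007  0.005 -0.019]
```

Request:
{"fn": "send_rows", "kwargs": {
  "xyz": [
    [20, 1, 20],
    [40, 3, 50],
    [60, 4, 80],
    [80, 5, 110],
    [94, 6, 130],
    [94, 6, 140],
    [94, 6, 145],
    [94, 6, 145],
    [94, 6, 145],
    [94, 6, 145]
  ],
  "dr": [
    [0, 0, -0.01],
    [0, 0, -0.02],
    [0, 0, -0.02],
    [0, 0, -0.02],
    [0, 0, -0.02],
    [0, 0, -0.02],
    [0, 0, -0.02],
    [0, 0, -0.02],
    [0, 0, -0.02],
    [0, 0, -0.02]
  ],
  "jaw": 40
}}

```text
time: 3.63
position: [0.4873, -0.3187, 0.0762]
tool_rot: [2.421, 1.998, 0.001]
ft_force: [-0.4, -0.3, 0.3]
grip_width: 0.467
grip_force: 0.0
```

```bash
python3 -c "
from h import *
delta((.4823,-.3221,.018+nose_length),78.5)"
```

```text
at [ 0.4873 -0.3187  0.0762] tilt/yaw 79.06 t 3.6333 F [-0.4 -0.3  0.3] w 40.7 q7 [-0.19  0.42  0.88  1.83 -0.37  1.06  0.64]
xyz [-4.3 -4.4 41.2] dr [0.003 0.001 0.01 ]
```

Request:
{"fn": "send_rows", "kwargs": {
  "xyz": [
    [-4, -4, 10],
    [-4, -4, 22],
    [-4, -4, 32],
    [-4, -4, 38],
    [-4, -4, 40],
    [-4, -4, 40],
    [-4, -2, 40],
    [-4, 1, 40],
    [-4, 4, 40],
    [-4, 7, 40]
  ],
  "dr": [
    [0, 0, 0.01],
    [0, 0, 0.01],
    [0, 0, 0.01],
    [0, 0, 0.01],
    [0, 0, 0.01],
    [0, 0, 0.01],
    [0, 0, 0.01],
    [0, 0, 0.01],
    [0, 0, 0.01],
    [0, 0, 0.01]
  ]
}}

```text
time: 4.47
position: [0.4937, -0.3219, 0.0349]
tool_rot: [2.431, 1.99, 0.001]
ft_force: [-1.9, 1.2, 0.5]
grip_width: 0.457
grip_force: 1.2
```

Request:
{"fn": "send_rows", "kwargs": {
  "xyz": [
    [0, 2, 0],
    [0, 4, 0],
    [0, 6, 0],
    [0, 8, 0],
    [0, 10, 0],
    [0, 11, 0],
    [0, 11, 0],
    [0, 9, -5],
    [0, 6, -30],
    [0, 6, -60]
  ],
  "dr": [
    [0, 0, 0],
    [0, 0, 0],
    [0, 0, 0],
    [0, 0, 0],
    [0, 0, 0],
    [0, 0, 0],
    [0, 0, 0],
    [0, 0, 0],
    [0, 0, 0],
    [0, 0, 0]
  ]
}}

```text
time: 5.3
position: [0.497, -0.3226, 0.0937]
tool_rot: [-2.429, -1.987, 0.004]
ft_force: [1.2, 1.0, 0.4]
grip_width: 0.459
grip_force: 0.0
```

```bash
python3 -c "
from h import *
delta((.455,-.42,.22),78.5)"
```

```text
at [ 0.497  -0.3226  0.0937] tilt/yaw 78.56 t 5.3 F [1.2 1.  0.4] w 39.9 q7 [-0.19  0.43  0.89  1.79 -0.37  1.1   0.62]
xyz [-103.8  -22.3 -126.3] dr [-0.004 -0.     0.001]
```

Request:
{"fn": "send_rows", "kwargs": {
  "xyz": [
    [-15, -4, -20],
    [-35, -8, -40],
    [-55, -12, -60],
    [-75, -16, -80],
    [-90, -20, -95],
    [-100, -22, -105],
    [-104, -22, -110],
    [-104, -22, -110],
    [-104, -22, -110],
    [-104, -22, -110]
  ],
  "dr": [
    [0, 0, 0],
    [0, 0, 0],
    [0, 0, 0],
    [0, 0, 0],
    [0, 0, 0],
    [0, 0, 0],
    [0, 0, 0],
    [0, 0, 0],
    [0, 0, 0],
    [0, 0, 0]
  ]
}}

```text
time: 6.13
position: [0.4575, -0.419, 0.2032]
tool_rot: [-2.427, -1.991, -0.0]
ft_force: [0.9, -0.8, -0.4]
grip_width: 0.462
grip_force: 0.0
```

```bash
python3 -c "
from h import *
st=get_state(); w=get_image('wrist'); np.save('pics/wc',w); np.save('pics/wc_st',st,allow_pickle=True); save(cv2.resize(w[0:180,220:360],None,fx=3,fy=3,interpolation=2),'wd')
"; python3 m3.py
```

```text
contour 617.3359375 outer centre [ 0.4742 -0.3644] [288.1 134.2]
 r 0.0141 0.0147 corner dir mod60 16.337162966746856 0.003921444454244562
contour 330.6171875 hole centre [ 0.4739 -0.3639] [287.8 133.7]
 r 0.0099 0.0115 corner dir mod60 29.51021362877415 0.05257080784127166
2 edges [282 290 277 284 281]
12 edges [277 282 281 290 284]
22 edges [282 277 290 281 295]
32 edges [282 278 279 281 295]
42 edges [278 282 279 295 284]
52 edges [278 279 282 281 284]
62 edges [278 282 295 291 284]
pivot/tip [[ 0.4793 -0.3401  0.02  ]
 [ 0.4753 -0.3244  0.02  ]]
```

View pics/wd.png

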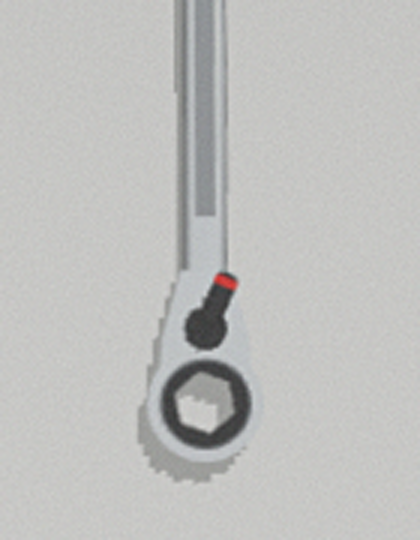

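The lever is now on the image right (red tip at (227,282) of the 3x crop), so it's set to tighten. The ring is at (206,404) and barely moved. Next I'll refine the hole's corner angle and handle axis and plan the grasp.

```bash
cat > m4.py <<'E'
from h import *
w=np.load('pics/wc.npy'); st=np.load('pics/wc_st.npy',allow_pickle=True).item()
P=lambda px,z:onz('wrist',px,z,st); a=lambda v:np.degrees(np.arctan2(v[...,1],v[...,0]))
g=cv2.cvtColor(w,cv2.COLOR_RGB2GRAY)
G=cv2.resize(g[115:155,268:310],None,fx=8,fy=8,interpolation=cv2.INTER_CUBIC)
for t in (75,90,105,120):
  d=(G<t).astype(np.uint8)
  cs,h=cv2.findContours(d,cv2.RETR_CCOMP,cv2.CHAIN_APPROX_NONE)
  i=max([i for i in range(len(cs)) if h[0,i,3]>=0],key=lambda i:cv2.contourArea(cs[i])); c=cs[i]
  W=P((c[:,0]+.5)/8-.5+[268,115],.014)[:,:2]; m=cv2.moments(W.astype(np.float32)[:,None]); v=W-np.array([m['m10'],m['m01']])/m['m00']
  th=np.radians(a(v)); r=np.hypot(*v.T); o=np.argsort(th); u=np.linspace(-np.pi,np.pi,720,endpoint=False)
  k=np.mean(np.interp(u,th[o],r[o],period=2*np.pi)*np.exp(6j*u))/r.mean()
  ap=cv2.approxPolyDP(c,8,True)[:,0]; V=P((ap+.5)/8-.5+[268,115],.014)[:,:2]-W.mean(0)
  print(t,'mod60',(np.degrees(np.angle(k))/6).round(1),abs(k).round(3),'verts',np.sort(a(V)).round(0),np.hypot(*V.T).round(4))
# handle: crop edges at 3x: left 181, right 227 at rows 30..200 (top 11.5 mm)
for y in (20,200): print('handle dir',a(P([(220+204.2/3,y/3)],.0115)[0,:2]-[.474,-.3642]).round(2), np.hypot(*(P([(220+204.2/3,y/3)],.0115)[0,:2]-[.474,-.3642])).round(3))
t=np.array([np.cos(np.radians(78.7)),np.sin(np.radians(78.7))]); b=np.array([.474,-.3642])+.095*t; print('balance',b)
delta((b[0],b[1],.08),78.7)
E
python3 m4.py
```

```text
75 mod60 29.5 0.024 verts [-143.  -92.  -29.   29.   72.   92.  150.  176.] [0.0112 0.0109 0.0116 0.0118 0.0119 0.0114 0.0107 0.0114]
90 mod60 29.5 0.025 verts [-153.  -93.  -33.   -6.   32.   87.  148.  161.] [0.0111 0.0111 0.0103 0.011  0.0113 0.0111 0.0108 0.0109]
105 mod60 29.8 0.025 verts [-152.  -94.  -26.   29.   87.  149.] [0.0108 0.011  0.0107 0.011  0.0109 0.0107]
120 mod60 29.8 0.026 verts [-147.  -92.  -31.   32.   88.  149.  175.] [0.0107 0.0107 0.0105 0.0108 0.0106 0.0099 0.0105]
handle dir 78.6 0.136
handle dir 78.59 0.07
balance [ 0.49261488 -0.27104161]
at [ 0.4575 -0.419   0.2032] tilt/yaw 78.72 t 6.1833 F [0.5 0.6 0.3] w 39.9 q7 [-0.04  0.39  0.95  1.61 -0.33  1.32  0.76]
xyz [151.7   5.7 123.4] dr [-0.002 -0.002  0.   ]
```

Request:
{"fn": "send_rows", "kwargs": {
  "xyz": [
    [35, 1, 10],
    [70, 2, 30],
    [105, 4, 60],
    [135, 5, 90],
    [150, 6, 115],
    [152, 6, 135],
    [152, 6, 150],
    [152, 6, 160],
    [152, 6, 165],
    [152, 6, 165]
  ],
  "dr": [
    [0, 0, 0],
    [0, 0, 0],
    [0, 0, 0],
    [0, 0, 0],
    [0, 0, 0],
    [0, 0, 0],
    [0, 0, 0],
    [0, 0, 0],
    [0, 0, 0],
    [0, 0, 0]
  ]
}}

```text
time: 7.02
position: [0.4921, -0.2725, 0.0385]
tool_rot: [-2.43, -1.989, 0.002]
ft_force: [-0.3, 0.8, 0.2]
grip_width: 0.458
grip_force: 0.0
```

```bash
python3 -c "
from h import *
delta((.4926,-.271,.0210),78.7)"
```

```text
at [ 0.4921 -0.2725  0.0385] tilt/yaw 78.6 t 7.0167 F [-0.3  0.8  0.2] w 39.9 q7 [-0.25  0.43  0.85  1.9  -0.39  0.98  0.58]
xyz [ 1.6  0.2 17.5] dr [-0.002 -0.    -0.002]
```

Request:
{"fn": "send_rows", "kwargs": {
  "xyz": [
    [1, 0, 6],
    [2, 0, 12],
    [2, 0, 15],
    [2, 0, 17],
    [2, 0, 17],
    [2, 0, 17],
    [2, 0, 17],
    [2, 0, 17],
    [2, 0, 17],
    [2, 0, 17]
  ],
  "dr": [
    [0, 0, 0],
    [0, 0, 0],
    [0, 0, 0],
    [0, 0, 0],
    [0, 0, 0],
    [0, 0, 0],
    [0, 0, 0],
    [0, 0, 0],
    [0, 0, 0],
    [0, 0, 0]
  ]
}}

```text
time: 7.85
position: [0.4933, -0.2709, 0.0227]
tool_rot: [2.431, 1.99, 0.0]
ft_force: [1.0, 0.3, 0.7]
grip_width: 0.455
grip_force: 0.0
```

Request:
{"fn": "send_rows", "kwargs": {
  "xyz": [
    [0, 0, 0],
    [0, 0, 0],
    [0, 0, 0],
    [0, 0, 0],
    [0, 0, 0],
    [0, 0, 0],
    [0, 0, -2],
    [0, 0, -10],
    [0, 0, -25],
    [0, 0, -50]
  ],
  "dr": [
    [0, 0, 0],
    [0, 0, 0],
    [0, 0, 0],
    [0, 0, 0],
    [0, 0, 0],
    [0, 0, 0],
    [0, 0, 0],
    [0, 0, 0],
    [0, 0, 0],
    [0, 0, 0]
  ],
  "jaw": 0,
  "grip_force": 45
}}

```text
time: 8.68
position: [0.4909, -0.2697, 0.071]
tool_rot: [-2.427, -1.986, 0.005]
ft_force: [0.2, -0.4, -3.8]
grip_width: 0.159
grip_force: 45.0
```

```bash
python3 -c "
from h import *
import numpy as np
t=np.radians(57); b=np.array([.4948,-.0007])+.095*np.array([np.cos(t),np.sin(t)])
print(b); delta((b[0],b[1],.230),57); delta((.52,-.20,.24),75)"
```

```text
[0.54654071 0.0789737 ]
at [ 0.4909 -0.2697  0.071 ] tilt/yaw 78.59 t 8.6833 F [ 0.2 -0.4 -3.8] w 13.8 q7 [-0.29  0.38  0.88  1.88 -0.34  1.04  0.54]
xyz [ 352.9  -15.3 -158.7] dr [-0.006  0.001  0.377]
at [ 0.4909 -0.2697  0.071 ] tilt/yaw 78.59 t 8.6833 F [ 0.2 -0.4 -3.8] w 13.8 q7 [-0.29  0.38  0.88  1.88 -0.34  1.04  0.54]
xyz [  74.2   13.8 -169. ] dr [-0.006 -0.     0.063]
```

Request:
{"fn": "send_rows", "kwargs": {
  "xyz": [
    [5, 0, -30],
    [10, 0, -65],
    [20, 0, -100],
    [40, 0, -130],
    [75, -2, -140],
    [115, -4, -142],
    [155, -6, -142],
    [195, -8, -142],
    [235, -10, -142],
    [275, -12, -142]
  ],
  "dr": [
    [0, 0, 0],
    [0, 0, 0],
    [0, 0, 0],
    [0, 0, 0.02],
    [0, 0, 0.08],
    [0, 0, 0.14],
    [0, 0, 0.2],
    [0, 0, 0.26],
    [0, 0, 0.32],
    [0, 0, 0.377]
  ]
}}

```text
time: 9.52
position: [0.535, 0.0026, 0.2148]
tool_rot: [-2.763, -1.493, -0.0]
ft_force: [0.7, -0.2, -4.0]
grip_width: 0.159
grip_force: 45.0
```

```bash
python3 -c "
from h import *
delta((.5465,.079,.205),57)"
```

```text
at [0.535  0.0026 0.2148] tilt/yaw 56.79 t 9.5167 F [ 0.7 -0.2 -4. ] w 13.8 q7 [-0.83  0.1   0.83  1.8  -0.08  1.28 -0.56]
xyz [ 70.2 -32.2   9.9] dr [-0.001 -0.001 -0.004]
```

Request:
{"fn": "send_rows", "kwargs": {
  "xyz": [
    [18, -8, 2],
    [36, -16, 4],
    [52, -24, 7],
    [64, -30, 9],
    [70, -32, 14],
    [70, -32, 20],
    [70, -32, 26],
    [70, -32, 30],
    [70, -32, 32],
    [70, -32, 32]
  ],
  "dr": [
    [0, 0, 0],
    [0, 0, 0],
    [0, 0, 0],
    [0, 0, 0],
    [0, 0, 0],
    [0, 0, 0],
    [0, 0, 0],
    [0, 0, 0],
    [0, 0, 0],
    [0, 0, 0]
  ]
}}

```text
time: 10.35
position: [0.5466, 0.0758, 0.1819]
tool_rot: [-2.762, -1.496, 0.002]
ft_force: [0.5, 0.2, -4.3]
grip_width: 0.158
grip_force: 45.0
```

```bash
cat > ring.py <<'E'
from h import *
def ring(d=.0953):
    st=get_state(); T=R.from_rotvec(st['tool_rot']).as_matrix(); r=st['position']-d*T[:,0]+.015*T[:,2]
    print('ring',r.round(4),'off bolt',((r-[.4948,-.0007,.153])*1000).round(1),'tcp z',st['position'][2].round(4),'F',np.round(st['ft_force'],1),'M',np.round(st['torque'],2),'t',st['time']); return r
E
python3 -c "
from ring import *
ring(); delta((.5467,.0792,.178),57); 
for n in('side','scene'): save(get_image(n),n+'_hov')
"
```

```text
ring [ 0.4946 -0.004   0.167 ] off bolt [-0.2 -3.3 14. ] tcp z 0.1819 F [ 0.5  0.2 -4.3] M [-0.08  0.12  0.03] t 10.35
at [0.5466 0.0758 0.1819] tilt/yaw 56.89 t 10.35 F [ 0.5  0.2 -4.3] w 13.8 q7 [-0.88  0.18  0.78  1.8  -0.13  1.22 -0.64]
xyz [ 2.9 -1.8  3.9] dr [-0.001  0.001 -0.002]
```

Request:
{"fn": "send_rows", "kwargs": {
  "xyz": [
    [1, -1, 0],
    [3, -2, 0],
    [3, -2, 0],
    [3, -2, 2],
    [3, -2, 4],
    [3, -2, 6],
    [3, -2, 7],
    [3, -2, 8],
    [3, -2, 9],
    [3, -2, 9]
  ],
  "dr": [
    [0, 0, 0],
    [0, 0, 0],
    [0, 0, 0],
    [0, 0, 0],
    [0, 0, 0],
    [0, 0, 0],
    [0, 0, 0],
    [0, 0, 0],
    [0, 0, 0],
    [0, 0, 0]
  ]
}}

```text
time: 11.28
position: [0.547, 0.0803, 0.1734]
tool_rot: [2.761, 1.498, -0.001]
ft_force: [0.0, 0.3, -3.8]
grip_width: 0.164
grip_force: 45.0
```

```bash
python3 -c "
from ring import *
ring()
a=np.hstack([cv2.resize(get_image('side')[170:240,260:360],None,fx=4,fy=4,interpolation=2),cv2.resize(get_image('scene')[160:230,230:330],None,fx=4,fy=4,interpolation=2)]); save(a,'hov')
"
```

```text
ring [4.951e-01 4.000e-04 1.585e-01] off bolt [0.3 1.1 5.5] tcp z 0.1734 F [ 0.   0.3 -3.8] M [-0.44  0.17  0.02] t 11.2833
```

Request:
{"fn": "send_rows", "kwargs": {
  "xyz": [
    [0, 0, 1],
    [0, 0, 1],
    [0, 0, 2],
    [0, 0, 2],
    [0, 0, 3],
    [0, 0, 3],
    [0, 0, 4],
    [0, 0, 4],
    [0, 0, 4],
    [0, 0, 4]
  ],
  "dr": [
    [0, 0, 0],
    [0, 0, 0],
    [0, 0, 0],
    [0, 0, 0],
    [0, 0, 0],
    [0, 0, 0],
    [0, 0, 0],
    [0, 0, 0],
    [0, 0, 0],
    [0, 0, 0]
  ]
}}

```text
time: 12.22
position: [0.547, 0.0805, 0.1695]
tool_rot: [2.761, 1.499, -0.0]
ft_force: [-1.1, -3.5, -3.4]
grip_width: 0.162
grip_force: 45.1
```

```bash
python3 -c "
from ring import *
ring()
a=np.hstack([cv2.resize(get_image('side')[160:240,260:360],None,fx=4,fy=4,interpolation=2),cv2.resize(get_image('scene')[150:230,230:330],None,fx=4,fy=4,interpolation=2)]); save(a,'hov2')
"
```

```text
ring [0.4951 0.0006 0.1546] off bolt [0.3 1.3 1.6] tcp z 0.1695 F [-1.1 -3.5 -3.4] M [-0.87  0.09  0.19] t 12.2167
```

View pics/hov2.png

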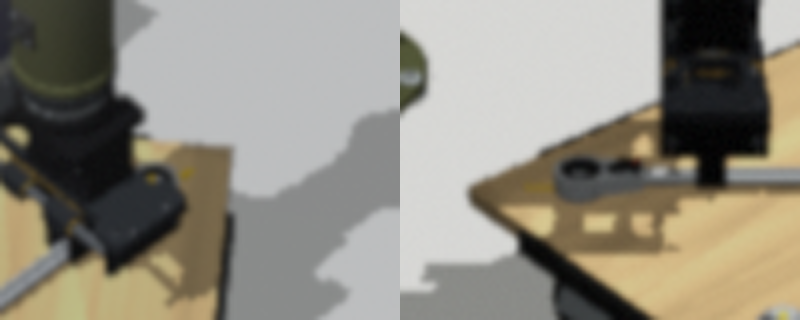

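Request:
{"fn": "send_rows", "kwargs": {
  "xyz": [
    [-0.5, 0, 0],
    [-1, 0.5, 0],
    [-1.2, 0.5, 0],
    [-1.2, 0.5, 1],
    [-1.2, 0.5, 1.5],
    [-1.2, 0.5, 2],
    [-1.2, 0.5, 2.5],
    [-1.2, 0.5, 3],
    [-1.2, 0.5, 3],
    [-1.2, 0.5, 3]
  ],
  "dr": [
    [0, 0, 0],
    [0, 0, 0],
    [0, 0, 0],
    [0, 0, 0],
    [0, 0, 0],
    [0, 0, 0],
    [0, 0, 0],
    [0, 0, 0],
    [0, 0, 0],
    [0, 0, 0]
  ]
}}

```text
time: 13.15
position: [0.5471, 0.0801, 0.1673]
tool_rot: [-2.76, -1.499, -0.002]
ft_force: [-1.4, 1.2, 5.8]
grip_width: 0.16
grip_force: 45.0
```

```bash
python3 -c "
from ring import *
ring()"
```

```text
ring [4.952e-01 1.000e-04 1.522e-01] off bolt [ 0.4  0.8 -0.8] tcp z 0.1673 F [-1.4  1.2  5.8] M [-0.03  0.49  0.08] t 13.15
```

Request:
{"fn": "send_rows", "kwargs": {
  "xyz": [
    [0, 0, -1],
    [0, 0, -1],
    [0, 0, -1],
    [0, 0, -1],
    [0, 0, -1],
    [0, 0, -1],
    [0, 0, -4],
    [0, 0, -12],
    [0, 0, -22],
    [0, 0, -30]
  ],
  "dr": [
    [0, 0, 0],
    [0, 0, 0],
    [0, 0, 0],
    [0, 0, 0],
    [0, 0, 0],
    [0, 0, 0],
    [0, 0, 0],
    [0, 0, 0],
    [0, 0, 0],
    [0, 0, 0]
  ],
  "jaw": 40
}}

```text
time: 13.98
position: [0.5473, 0.0795, 0.1981]
tool_rot: [2.761, 1.499, 0.002]
ft_force: [0.1, 0.7, 0.2]
grip_width: 0.457
grip_force: 0.0
```

```bash
python3 -c "
from ring import *
st=get_state();w=get_image('wrist'); np.save('pics/we',w); np.save('pics/we_st',st,allow_pickle=True)
t=np.radians(57); c=np.array([.4948,-.0007]); e=c+.165*np.array([np.cos(t),np.sin(t)]); delta((*e,.164),57,st)
# handle direction from wrist picture: bright bar beyond
g=cv2.cvtColor(w,cv2.COLOR_RGB2HSV); m=cv2.inRange(g,(0,0,110),(180,45,255)); 
n,l,s,cc=cv2.connectedComponentsWithStats(m)
for i in range(1,n):
    if s[i,4]>300: print(s[i],cc[i].round(1),onz('wrist',cc[i],.155,st).round(3))
b=get_image('scene'); np.save('pics/scene_e',b); save(np.hstack([w[:300,100:460],cv2.resize(b[150:230,230:345],None,fx=3.5,fy=3.75,interpolation=2)]),'we')
"
```

```text
at [0.5473 0.0795 0.1981] tilt/yaw 56.99 t 13.9833 F [0.1 0.7 0.2] w 39.7 q7 [-0.89  0.17  0.78  1.78 -0.12  1.25 -0.66]
xyz [69.2 -0.4 34.2] dr [ 0.001 -0.001 -0.   ]
[ 246   10   65  267 7355] [279.1 129.6] [[0.582 0.137 0.155]]
[  2  19  30  48 680] [17.1 42.1] [[0.464 0.309 0.155]]
[   0  135   98  134 5291] [ 30.4 217.2] [[0.392 0.196 0.155]]
[493 148  35  48 995] [510.  170.5] [[0.707 0.032 0.155]]
[ 523  210   37   55 1286] [544.9 238.1] [[ 0.724 -0.042  0.155]]
[ 76 292  28  39 609] [ 89.6 310.7] [[0.383 0.109 0.155]]
[263 310  32  22 348] [275.  318.4] [[0.51  0.032 0.155]]
```

View pics/we.png

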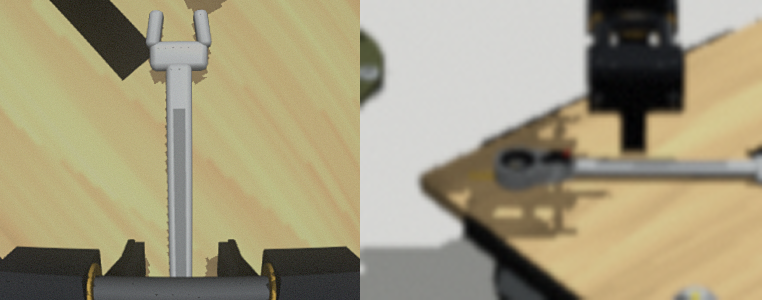

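The handle is straight ahead (jaw at (178,45), left panel) and undisturbed. The ring is low around the bolt, with the tail on the deck. Now I'll take the far end.

Request:
{"fn": "send_rows", "kwargs": {
  "xyz": [
    [20, 0, 0],
    [40, 0, 0],
    [58, 0, 4],
    [67, 0, 12],
    [69, 0, 20],
    [69, 0, 27],
    [69, 0, 31],
    [69, 0, 33],
    [69, 0, 33],
    [69, 0, 33]
  ],
  "dr": [
    [0, 0, 0],
    [0, 0, 0],
    [0, 0, 0],
    [0, 0, 0],
    [0, 0, 0],
    [0, 0, 0],
    [0, 0, 0],
    [0, 0, 0],
    [0, 0, 0],
    [0, 0, 0]
  ]
}}

```text
time: 14.92
position: [0.5843, 0.1365, 0.1638]
tool_rot: [-2.762, -1.497, -0.0]
ft_force: [0.6, 0.5, 0.4]
grip_width: 0.462
grip_force: 0.0
```

Request:
{"fn": "send_rows", "kwargs": {
  "xyz": [
    [0, 0, 0],
    [0, 0, 0],
    [0, 0, 0],
    [0, 0, 0],
    [0, 0, 0],
    [0, 0, 0],
    [0, 0, 0],
    [0, 0, -1],
    [0, 0, -1.5],
    [0, 0, -1.5]
  ],
  "dr": [
    [0, 0, 0],
    [0, 0, 0],
    [0, 0, 0],
    [0, 0, 0],
    [0, 0, 0],
    [0, 0, 0],
    [0, 0, 0],
    [0, 0, 0],
    [0, 0, 0],
    [0, 0, 0]
  ],
  "jaw": 0,
  "grip_force": 30
}}

```text
time: 15.75
position: [0.5843, 0.1374, 0.1648]
tool_rot: [2.761, 1.499, -0.0]
ft_force: [0.2, 0.4, -2.9]
grip_width: 0.168
grip_force: 30.0
```

```bash
cat >> ring.py <<'E'
C=np.array([.4950,-.0005])
def arc(dyaw,n=10,r=None):
    "rows turning TCP about bolt by dyaw deg (ccw +), from current pose, tool axes (mm), keeping radius"
    st=get_state(); T=R.from_rotvec(st['tool_rot']); p=st['position'][:2]-C; r0=np.hypot(*p); yaw=np.degrees(np.arctan2(*T.as_matrix()[[1,0],0]))
    a0=np.degrees(np.arctan2(p[1],p[0])); print('r',r0.round(4),'pos ang',a0.round(2),'yaw',yaw.round(2),'z',st['position'][2].round(4),'F',np.round(st['ft_force'],1),'M',np.round(st['torque'],2),'w',(st['grip_width']*87).round(1),'t',round(st['time'],2),'q7',np.round(st['joint_positions'],2))
    r=r or r0; X=[];D=[]
    for k in range(1,n+1):
        b=np.radians(a0+dyaw*k/n); q=C+r*np.array([np.cos(b),np.sin(b)]); d=T.inv().apply([*(q-st['position'][:2]),0])*1000
        X.append([round(float(d[0]),1),round(float(d[1]),1),0]); D.append([0,0,round(float(-np.radians(dyaw)*k/n),3)])
    print(X);print(D)
E
python3 -c "
from ring import *
arc(50)"
```

```text
Traceback (most recent call last):
  File "ring.py", line 9, in arc
    a0=np.degrees(np.arctan2(p[1],p[0])); print('r',r0.round(4),'pos ang',a0.round(2),'yaw',yaw.round(2),'z',st['position'][2].round(4),'F',np.round(st['ft_force'],1),'M',np.round(st['torque'],2),'w',(st['grip_width']*87).round(1),'t',round(st['time'],2),'q7',np.round(st['joint_positions'],2))
                                                                                                                                                                                                        ^^^^^^^^^^^^^^^^^^^^^^^^^^^
AttributeError: 'float' object has no attribute 'round'
```

```bash
sed -i "s/(st\['grip_width'\]\*87).round(1)/round(st['grip_width']*87,1)/" ring.py; python3 -c "
from ring import *
arc(35)"
```

```text
r 0.1643 pos ang 57.07 yaw 57.0 z 0.1648 F [ 0.2  0.4 -2.9] M [ 0.05 -0.09  0.07] w 14.6 t 15.75 q7 [-0.88  0.32  0.73  1.7  -0.22  1.21 -0.67]
[[-0.3, -10.0, 0], [-1.2, -20.0, 0], [-2.8, -29.9, 0], [-4.9, -39.7, 0], [-7.7, -49.4, 0], [-11.0, -58.9, 0], [-14.9, -68.1, 0], [-19.3, -77.1, 0], [-24.3, -85.8, 0], [-29.8, -94.2, 0]]
[[0, 0, -0.061], [0, 0, -0.122], [0, 0, -0.183], [0, 0, -0.244], [0, 0, -0.305], [0, 0, -0.367], [0, 0, -0.428], [0, 0, -0.489], [0, 0, -0.55], [0, 0, -0.611]]
```

Request:
{"fn": "send_rows", "kwargs": {
  "xyz": [
    [-0.3, -10, 0],
    [-1.2, -20, 0],
    [-2.8, -29.9, 0],
    [-4.9, -39.7, 0],
    [-7.7, -49.4, 0],
    [-11, -58.9, 0],
    [-14.9, -68.1, 0],
    [-19.3, -77.1, 0],
    [-24.3, -85.8, 0],
    [-29.8, -94.2, 0]
  ],
  "dr": [
    [0, 0, -0.061],
    [0, 0, -0.122],
    [0, 0, -0.183],
    [0, 0, -0.244],
    [0, 0, -0.305],
    [0, 0, -0.367],
    [0, 0, -0.428],
    [0, 0, -0.489],
    [0, 0, -0.55],
    [0, 0, -0.611]
  ]
}}

```text
time: 16.58
position: [0.4887, 0.1627, 0.1647]
tool_rot: [2.179, 2.262, -0.002]
ft_force: [0.1, -1.8, -1.9]
grip_width: 0.165
grip_force: 30.0
```

```bash
python3 -c "
from ring import *
arc(22,8,.1645)"
```

```text
r 0.1633 pos ang 92.21 yaw 92.15 z 0.1647 F [ 0.1 -1.8 -1.9] M [-0.28 -0.07  0.07] w 14.3 t 16.58 q7 [-0.98  0.09  0.64  1.9  -0.06  1.17 -0.28]
[[1.0, -7.9, 0], [0.4, -15.8, 0], [-0.5, -23.6, 0], [-1.8, -31.4, 0], [-3.5, -39.1, 0], [-5.6, -46.7, 0], [-8.0, -54.2, 0], [-10.8, -61.6, 0]]
[[0, 0, -0.048], [0, 0, -0.096], [0, 0, -0.144], [0, 0, -0.192], [0, 0, -0.24], [0, 0, -0.288], [0, 0, -0.336], [0, 0, -0.384]]
```

Request:
{"fn": "send_rows", "kwargs": {
  "xyz": [
    [0.5, -7.9, 0],
    [0, -15.8, 0],
    [-0.8, -23.6, 0],
    [-2, -31.4, 0],
    [-3.7, -39.1, 0],
    [-5.8, -46.7, 0],
    [-8.2, -54.2, 0],
    [-11, -61.6, 0],
    [-11, -61.6, 0],
    [-11, -61.6, 0]
  ],
  "dr": [
    [0, 0, -0.048],
    [0, 0, -0.096],
    [0, 0, -0.144],
    [0, 0, -0.192],
    [0, 0, -0.24],
    [0, 0, -0.288],
    [0, 0, -0.336],
    [0, 0, -0.384],
    [0, 0, -0.384],
    [0, 0, -0.384]
  ]
}}

```text
time: 17.42
position: [0.4286, 0.1492, 0.165]
tool_rot: [1.713, 2.632, -0.0]
ft_force: [2.8, -4.3, -2.1]
grip_width: 0.167
grip_force: 30.0
```

```bash
python3 -c "
from ring import *
arc(-40,10,.1643)"
```

```text
r 0.1638 pos ang 113.93 yaw 113.88 z 0.165 F [ 2.8 -4.3 -2.1] M [-0.92 -0.52  0.08] w 14.5 t 17.42 q7 [-1.01 -0.08  0.6   2.03  0.05  1.17 -0.02]
[[0.2, 11.5, 0], [-1.0, 22.9, 0], [-3.0, 34.2, 0], [-5.8, 45.3, 0], [-9.3, 56.2, 0], [-13.6, 66.8, 0], [-18.6, 77.2, 0], [-24.3, 87.1, 0], [-30.7, 96.6, 0], [-37.8, 105.6, 0]]
[[0, 0, 0.07], [0, 0, 0.14], [0, 0, 0.209], [0, 0, 0.279], [0, 0, 0.349], [0, 0, 0.419], [0, 0, 0.489], [0, 0, 0.559], [0, 0, 0.628], [0, 0, 0.698]]
```

Request:
{"fn": "send_rows", "kwargs": {
  "xyz": [
    [-0.3, 11.5, 0],
    [-1.5, 22.9, 0],
    [-3.5, 34.2, 0],
    [-6.3, 45.3, 0],
    [-9.8, 56.2, 0],
    [-14, 66.8, 0],
    [-19, 77.2, 0],
    [-24.7, 87, 0],
    [-31, 96.5, 0],
    [-38, 105.5, 0]
  ],
  "dr": [
    [0, 0, 0.07],
    [0, 0, 0.14],
    [0, 0, 0.209],
    [0, 0, 0.279],
    [0, 0, 0.349],
    [0, 0, 0.419],
    [0, 0, 0.489],
    [0, 0, 0.559],
    [0, 0, 0.628],
    [0, 0, 0.698]
  ]
}}

```text
time: 18.25
position: [0.5396, 0.1571, 0.164]
tool_rot: [2.513, 1.884, -0.007]
ft_force: [-1.9, -5.2, -3.1]
grip_width: 0.169
grip_force: 30.1
```

```bash
python3 -c "
from ring import *
arc(-40,10)"
```

```text
r 0.1638 pos ang 74.19 yaw 73.74 z 0.164 F [-1.9 -5.2 -3.1] M [-1.17  0.4   0.27] w 14.7 t 18.25 q7 [-0.93  0.22  0.68  1.79 -0.14  1.19 -0.49]
[[-0.3, 11.4, 0], [-1.4, 22.8, 0], [-3.3, 34.1, 0], [-6.0, 45.2, 0], [-9.4, 56.1, 0], [-13.6, 66.7, 0], [-18.6, 77.0, 0], [-24.2, 87.0, 0], [-30.5, 96.5, 0], [-37.5, 105.6, 0]]
[[0, 0, 0.07], [0, 0, 0.14], [0, 0, 0.209], [0, 0, 0.279], [0, 0, 0.349], [0, 0, 0.419], [0, 0, 0.489], [0, 0, 0.559], [0, 0, 0.628], [0, 0, 0.698]]
```

Request:
{"fn": "send_rows", "kwargs": {
  "xyz": [
    [-0.7, 11.4, 0],
    [-2, 22.8, 0],
    [-4, 34.1, 0],
    [-6.7, 45.2, 0],
    [-10.1, 56, 0],
    [-14.2, 66.6, 0],
    [-19.2, 76.8, 0],
    [-24.8, 86.7, 0],
    [-31, 96.2, 0],
    [-38, 105.2, 0]
  ],
  "dr": [
    [0, 0, 0.07],
    [0, 0, 0.14],
    [0, 0, 0.209],
    [0, 0, 0.279],
    [0, 0, 0.349],
    [0, 0, 0.419],
    [0, 0, 0.489],
    [0, 0, 0.559],
    [0, 0, 0.628],
    [0, 0, 0.698]
  ]
}}

```text
time: 19.08
position: [0.6303, 0.0935, 0.164]
tool_rot: [3.005, 0.915, -0.004]
ft_force: [-0.8, -1.4, -2.1]
grip_width: 0.165
grip_force: 30.2
```

```bash
python3 -c "
from ring import *
arc(-9,5); arc(70,20)"
```

```text
r 0.1647 pos ang 34.78 yaw 33.85 z 0.164 F [-0.8 -1.4 -2.1] M [-0.49  0.49  0.37] w 14.4 t 19.08 q7 [-0.81  0.43  0.81  1.6  -0.32  1.25 -0.93]
[[0.0, 5.2, 0], [-0.2, 10.3, 0], [-0.5, 15.5, 0], [-1.0, 20.7, 0], [-1.6, 25.8, 0]]
[[0, 0, 0.031], [0, 0, 0.063], [0, 0, 0.094], [0, 0, 0.126], [0, 0, 0.157]]
r 0.1647 pos ang 34.78 yaw 33.85 z 0.164 F [-0.8 -1.4 -2.1] M [-0.49  0.49  0.37] w 14.4 t 19.08 q7 [-0.81  0.43  0.81  1.6  -0.32  1.25 -0.93]
[[-0.5, -10.1, 0], [-1.6, -20.1, 0], [-3.2, -30.0, 0], [-5.5, -39.8, 0], [-8.4, -49.4, 0], [-11.9, -58.9, 0], [-15.9, -68.1, 0], [-20.5, -77.0, 0], [-25.7, -85.7, 0], [-31.3, -94.0, 0], [-37.5, -102.0, 0], [-44.1, -109.5, 0], [-51.2, -116.7, 0], [-58.7, -123.4, 0], [-66.5, -129.6, 0], [-74.8, -135.4, 0], [-83.4, -140.6, 0], [-92.3, -145.3, 0], [-101.5, -149.5, 0], [-110.9, -153.0, 0]]
[[0, 0, -0.061], [0, 0, -0.122], [0, 0, -0.183], [0, 0, -0.244], [0, 0, -0.305], [0, 0, -0.367], [0, 0, -0.428], [0, 0, -0.489], [0, 0, -0.55], [0, 0, -0.611], [0, 0, -0.672], [0, 0, -0.733], [0, 0, -0.794], [0, 0, -0.855], [0, 0, -0.916], [0, 0, -0.977], [0, 0, -1.038], [0, 0, -1.1], [0, 0, -1.161], [0, 0, -1.222]]
```

Request:
{"fn": "send_rows", "kwargs": {
  "xyz": [
    [0, 4, 0],
    [0, 8, 0],
    [-0.5, 12, 0],
    [-0.8, 16, 0],
    [-1.2, 20, 0],
    [-1.6, 24, 0],
    [-1.6, 25, 0],
    [-1.6, 25, 0],
    [-1.6, 25, 0],
    [-1.6, 25, 0]
  ],
  "dr": [
    [0, 0, 0.024],
    [0, 0, 0.05],
    [0, 0, 0.075],
    [0, 0, 0.1],
    [0, 0, 0.125],
    [0, 0, 0.145],
    [0, 0, 0.152],
    [0, 0, 0.152],
    [0, 0, 0.152],
    [0, 0, 0.152]
  ]
}}

```text
time: 19.92
position: [0.643, 0.0719, 0.165]
tool_rot: [-3.065, -0.689, 0.0]
ft_force: [-1.3, -0.4, -2.5]
grip_width: 0.165
grip_force: 30.1
```

```bash
python3 -c "
from ring import *
arc(35)"
```

```text
r 0.1648 pos ang 26.07 yaw 25.34 z 0.165 F [-1.3 -0.4 -2.5] M [-0.26  0.32  0.33] w 14.4 t 19.92 q7 [-0.79  0.46  0.84  1.58 -0.35  1.26 -1.02]
[[-0.4, -10.1, 0], [-1.5, -20.1, 0], [-3.1, -30.0, 0], [-5.4, -39.8, 0], [-8.3, -49.4, 0], [-11.7, -58.9, 0], [-15.7, -68.1, 0], [-20.3, -77.1, 0], [-25.4, -85.8, 0], [-31.0, -94.1, 0]]
[[0, 0, -0.061], [0, 0, -0.122], [0, 0, -0.183], [0, 0, -0.244], [0, 0, -0.305], [0, 0, -0.367], [0, 0, -0.428], [0, 0, -0.489], [0, 0, -0.55], [0, 0, -0.611]]
```

Request:
{"fn": "send_rows", "kwargs": {
  "xyz": [
    [-0.7, -13, 0],
    [-2.4, -25.8, 0],
    [-5, -38.4, 0],
    [-8.6, -50.7, 0],
    [-13.2, -62.7, 0],
    [-18.8, -74.3, 0],
    [-25.3, -85.3, 0],
    [-32.6, -95.8, 0],
    [-40.7, -105.8, 0],
    [-49.4, -115.6, 0]
  ],
  "dr": [
    [0, 0, -0.079],
    [0, 0, -0.157],
    [0, 0, -0.236],
    [0, 0, -0.314],
    [0, 0, -0.393],
    [0, 0, -0.471],
    [0, 0, -0.55],
    [0, 0, -0.628],
    [0, 0, -0.707],
    [0, 0, -0.785]
  ]
}}

```text
time: 20.75
position: [0.5491, 0.1549, 0.1654]
tool_rot: [2.565, 1.812, 0.002]
ft_force: [0.3, -3.6, -1.9]
grip_width: 0.17
grip_force: 30.0
```

```bash
python3 -c "
from ring import *
arc(-28)"
```

```text
r 0.1645 pos ang 70.8 yaw 70.49 z 0.1654 F [ 0.3 -3.6 -1.9] M [-0.81 -0.    0.17] w 14.8 t 20.75 q7 [-0.93  0.23  0.7   1.77 -0.16  1.19 -0.53]
[[-0.2, 8.0, 0], [-0.7, 16.1, 0], [-1.6, 24.0, 0], [-3.0, 32.0, 0], [-4.7, 39.8, 0], [-6.8, 47.6, 0], [-9.2, 55.2, 0], [-12.1, 62.8, 0], [-15.3, 70.1, 0], [-18.8, 77.4, 0]]
[[0, 0, 0.049], [0, 0, 0.098], [0, 0, 0.147], [0, 0, 0.195], [0, 0, 0.244], [0, 0, 0.293], [0, 0, 0.342], [0, 0, 0.391], [0, 0, 0.44], [0, 0, 0.489]]
```

Request:
{"fn": "send_rows", "kwargs": {
  "xyz": [
    [-0.4, 5, 0],
    [-0.7, 10, 0],
    [-1.1, 15, 0],
    [-1.6, 20, 0],
    [-2.3, 25, 0],
    [-3, 30, 0],
    [-3.8, 35, 0],
    [-4.7, 39, 0],
    [-5.3, 42, 0],
    [-5.8, 44, 0]
  ],
  "dr": [
    [0, 0, 0.03],
    [0, 0, 0.061],
    [0, 0, 0.092],
    [0, 0, 0.122],
    [0, 0, 0.153],
    [0, 0, 0.184],
    [0, 0, 0.215],
    [0, 0, 0.24],
    [0, 0, 0.258],
    [0, 0, 0.27]
  ]
}}

```text
time: 21.58
position: [0.5889, 0.1343, 0.165]
tool_rot: [2.79, 1.443, -0.0]
ft_force: [1.1, -1.0, -3.0]
grip_width: 0.168
grip_force: 30.0
```

```bash
python3 -c "
from ring import *
arc(-10)"
```

```text
r 0.1643 pos ang 55.14 yaw 54.71 z 0.165 F [ 1.1 -1.  -3. ] M [-0.26 -0.05  0.21] w 14.6 t 21.58 q7 [-0.88  0.33  0.74  1.69 -0.23  1.22 -0.7 ]
[[-0.0, 2.9, 0], [-0.1, 5.7, 0], [-0.2, 8.6, 0], [-0.3, 11.5, 0], [-0.5, 14.3, 0], [-0.8, 17.2, 0], [-1.1, 20.0, 0], [-1.4, 22.9, 0], [-1.8, 25.7, 0], [-2.3, 28.5, 0]]
[[0, 0, 0.017], [0, 0, 0.035], [0, 0, 0.052], [0, 0, 0.07], [0, 0, 0.087], [0, 0, 0.105], [0, 0, 0.122], [0, 0, 0.14], [0, 0, 0.157], [0, 0, 0.175]]
```

Request:
{"fn": "send_rows", "kwargs": {
  "xyz": [
    [0, 2, 0],
    [-0.1, 4, 0],
    [-0.1, 6, 0],
    [-0.2, 8, 0],
    [-0.3, 10, 0],
    [-0.4, 12, 0],
    [-0.5, 14, 0],
    [-0.6, 15, 0],
    [-0.7, 15, 0],
    [-0.7, 15, 0]
  ],
  "dr": [
    [0, 0, 0.012],
    [0, 0, 0.024],
    [0, 0, 0.036],
    [0, 0, 0.049],
    [0, 0, 0.061],
    [0, 0, 0.073],
    [0, 0, 0.085],
    [0, 0, 0.091],
    [0, 0, 0.091],
    [0, 0, 0.091]
  ]
}}

```text
time: 22.42
position: [0.6004, 0.1254, 0.1651]
tool_rot: [2.852, 1.318, -0.0]
ft_force: [1.6, -1.4, -2.9]
grip_width: 0.169
grip_force: 30.1
```

```bash
python3 -c "
from ring import *
arc(-10)"
```

```text
r 0.1642 pos ang 50.06 yaw 49.6 z 0.1651 F [ 1.6 -1.4 -2.9] M [-0.29 -0.07  0.26] w 14.7 t 22.42 q7 [-0.86  0.35  0.76  1.67 -0.26  1.22 -0.75]
[[-0.0, 2.9, 0], [-0.1, 5.7, 0], [-0.2, 8.6, 0], [-0.3, 11.5, 0], [-0.5, 14.3, 0], [-0.8, 17.2, 0], [-1.1, 20.0, 0], [-1.4, 22.9, 0], [-1.8, 25.7, 0], [-2.3, 28.5, 0]]
[[0, 0, 0.017], [0, 0, 0.035], [0, 0, 0.052], [0, 0, 0.07], [0, 0, 0.087], [0, 0, 0.105], [0, 0, 0.122], [0, 0, 0.14], [0, 0, 0.157], [0, 0, 0.175]]
```

Request:
{"fn": "send_rows", "kwargs": {
  "xyz": [
    [0, 3, 0],
    [-0.1, 6, 0],
    [-0.2, 9, 0],
    [-0.3, 12, 0],
    [-0.5, 15, 0],
    [-0.7, 18, 0],
    [-0.9, 20, 0],
    [-1.1, 21, 0],
    [-1.1, 21, 0],
    [-1.1, 21, 0]
  ],
  "dr": [
    [0, 0, 0.018],
    [0, 0, 0.037],
    [0, 0, 0.055],
    [0, 0, 0.073],
    [0, 0, 0.091],
    [0, 0, 0.11],
    [0, 0, 0.122],
    [0, 0, 0.128],
    [0, 0, 0.128],
    [0, 0, 0.128]
  ]
}}

```text
time: 23.25
position: [0.6155, 0.1111, 0.165]
tool_rot: [-2.93, -1.133, 0.0]
ft_force: [-0.8, -0.2, -2.2]
grip_width: 0.169
grip_force: 30.1
```

```bash
python3 -c "
from ring import *
arc(-10)"
```

```text
r 0.1643 pos ang 42.8 yaw 42.28 z 0.165 F [-0.8 -0.2 -2.2] M [-0.27  0.16  0.25] w 14.7 t 23.25 q7 [-0.84  0.39  0.78  1.64 -0.29  1.24 -0.83]
[[0.0, 2.9, 0], [-0.0, 5.7, 0], [-0.1, 8.6, 0], [-0.3, 11.5, 0], [-0.5, 14.3, 0], [-0.7, 17.2, 0], [-1.0, 20.0, 0], [-1.4, 22.9, 0], [-1.8, 25.7, 0], [-2.2, 28.5, 0]]
[[0, 0, 0.017], [0, 0, 0.035], [0, 0, 0.052], [0, 0, 0.07], [0, 0, 0.087], [0, 0, 0.105], [0, 0, 0.122], [0, 0, 0.14], [0, 0, 0.157], [0, 0, 0.175]]
```

Request:
{"fn": "send_rows", "kwargs": {
  "xyz": [
    [0, 3, 0],
    [-0.1, 6, 0],
    [-0.2, 9, 0],
    [-0.3, 12, 0],
    [-0.5, 15, 0],
    [-0.7, 18, 0],
    [-0.9, 20, 0],
    [-1.1, 21, 0],
    [-1.1, 21, 0],
    [-1.1, 21, 0]
  ],
  "dr": [
    [0, 0, 0.018],
    [0, 0, 0.037],
    [0, 0, 0.055],
    [0, 0, 0.073],
    [0, 0, 0.091],
    [0, 0, 0.11],
    [0, 0, 0.122],
    [0, 0, 0.128],
    [0, 0, 0.128],
    [0, 0, 0.128]
  ]
}}

```text
time: 24.08
position: [0.629, 0.0948, 0.1651]
tool_rot: [-2.997, -0.943, -0.0]
ft_force: [-1.0, -0.1, -3.4]
grip_width: 0.169
grip_force: 30.1
```

```bash
python3 -c "
from ring import *
arc(-10)"
```

```text
r 0.1644 pos ang 35.42 yaw 34.94 z 0.1651 F [-1.  -0.1 -3.4] M [-0.13  0.21  0.28] w 14.7 t 24.08 q7 [-0.82  0.42  0.81  1.61 -0.32  1.25 -0.91]
[[-0.0, 2.9, 0], [-0.1, 5.7, 0], [-0.2, 8.6, 0], [-0.3, 11.5, 0], [-0.5, 14.3, 0], [-0.8, 17.2, 0], [-1.1, 20.1, 0], [-1.4, 22.9, 0], [-1.8, 25.7, 0], [-2.3, 28.6, 0]]
[[0, 0, 0.017], [0, 0, 0.035], [0, 0, 0.052], [0, 0, 0.07], [0, 0, 0.087], [0, 0, 0.105], [0, 0, 0.122], [0, 0, 0.14], [0, 0, 0.157], [0, 0, 0.175]]
```

```bash
cat > tq.py <<'E'
from ring import *
def tq():
    s=get_state(); p=s['position'][:2]-C; F=s['ft_force']; y=np.degrees(np.arctan2(*R.from_rotvec(s['tool_rot']).as_matrix()[[1,0],0]))
    print('torque about bolt',round(p[0]*F[1]-p[1]*F[0]+s['torque'][2],2),'yaw',y.round(2),'ang',np.degrees(np.arctan2(p[1],p[0])).round(2),'r',np.hypot(*p).round(4),'F',np.round(F,1),'t',s['time'])
tq()
E
echo
```

Request:
{"fn": "send_rows", "kwargs": {
  "xyz": [
    [0, 2, 0],
    [-0.1, 4, 0],
    [-0.1, 6, 0],
    [-0.2, 8, 0],
    [-0.3, 10, 0],
    [-0.4, 12, 0],
    [-0.5, 14, 0],
    [-0.6, 15, 0],
    [-0.7, 15, 0],
    [-0.7, 15, 0]
  ],
  "dr": [
    [0, 0, 0.012],
    [0, 0, 0.024],
    [0, 0, 0.036],
    [0, 0, 0.049],
    [0, 0, 0.061],
    [0, 0, 0.073],
    [0, 0, 0.085],
    [0, 0, 0.091],
    [0, 0, 0.091],
    [0, 0, 0.091]
  ]
}}

```text
time: 24.92
position: [0.6373, 0.0822, 0.1652]
tool_rot: [-3.036, -0.806, -0.001]
ft_force: [0.4, 0.6, -2.8]
grip_width: 0.166
grip_force: 30.1
```

```bash
python3 tq.py
```

```text
torque about bolt 0.25 yaw 29.73 ang 30.16 r 0.1645 F [ 0.4  0.6 -2.8] t 24.9167
```

Request:
{"fn": "send_rows", "kwargs": {
  "xyz": [
    [0, 2, 0],
    [-0.1, 4, 0],
    [-0.1, 6, 0],
    [-0.2, 8, 0],
    [-0.3, 10, 0],
    [-0.4, 12, 0],
    [-0.5, 13, 0],
    [-0.5, 13, 0],
    [-0.5, 13, 0],
    [-0.5, 13, 0]
  ],
  "dr": [
    [0, 0, 0.012],
    [0, 0, 0.024],
    [0, 0, 0.036],
    [0, 0, 0.049],
    [0, 0, 0.061],
    [0, 0, 0.073],
    [0, 0, 0.079],
    [0, 0, 0.079],
    [0, 0, 0.079],
    [0, 0, 0.079]
  ]
}}

```text
time: 25.75
position: [0.6433, 0.0707, 0.1652]
tool_rot: [-3.066, -0.686, -0.001]
ft_force: [3.3, 1.0, -2.7]
grip_width: 0.171
grip_force: 30.1
```

```bash
python3 tq.py; python3 -c "
from ring import *
arc(45)"
```

```text
torque about bolt 0.12 yaw 25.22 ang 25.66 r 0.1645 F [ 3.3  1.  -2.7] t 25.75
r 0.1645 pos ang 25.66 yaw 25.22 z 0.1652 F [ 3.3  1.  -2.7] M [ 0.32 -0.56  0.21] w 14.9 t 25.75 q7 [-0.79  0.46  0.84  1.58 -0.35  1.26 -1.02]
[[-0.6, -12.9, 0], [-2.2, -25.7, 0], [-4.8, -38.4, 0], [-8.4, -50.8, 0], [-13.0, -62.9, 0], [-18.5, -74.5, 0], [-24.9, -85.8, 0], [-32.2, -96.5, 0], [-40.2, -106.5, 0], [-49.1, -116.0, 0]]
[[0, 0, -0.079], [0, 0, -0.157], [0, 0, -0.236], [0, 0, -0.314], [0, 0, -0.393], [0, 0, -0.471], [0, 0, -0.55], [0, 0, -0.628], [0, 0, -0.707], [0, 0, -0.785]]
```

Request:
{"fn": "send_rows", "kwargs": {
  "xyz": [
    [-0.6, -12.9, 0],
    [-2.2, -25.7, 0],
    [-4.8, -38.4, 0],
    [-8.4, -50.8, 0],
    [-13, -62.9, 0],
    [-18.5, -74.5, 0],
    [-24.9, -85.8, 0],
    [-32.2, -96.5, 0],
    [-40.2, -106.5, 0],
    [-49.1, -116, 0]
  ],
  "dr": [
    [0, 0, -0.079],
    [0, 0, -0.157],
    [0, 0, -0.236],
    [0, 0, -0.314],
    [0, 0, -0.393],
    [0, 0, -0.471],
    [0, 0, -0.55],
    [0, 0, -0.628],
    [0, 0, -0.707],
    [0, 0, -0.785]
  ]
}}

```text
time: 26.58
position: [0.5487, 0.1539, 0.165]
tool_rot: [2.566, 1.81, -0.001]
ft_force: [0.5, -0.3, -3.1]
grip_width: 0.168
grip_force: 30.1
```

Request:
{"fn": "send_rows", "kwargs": {
  "xyz": [
    [-0.2, 5, 0],
    [-0.5, 10, 0],
    [-0.9, 15, 0],
    [-1.4, 20, 0],
    [-2, 25, 0],
    [-2.8, 30, 0],
    [-3.6, 35, 0],
    [-4.5, 39, 0],
    [-5.3, 42, 0],
    [-5.8, 44, 0]
  ],
  "dr": [
    [0, 0, 0.03],
    [0, 0, 0.061],
    [0, 0, 0.092],
    [0, 0, 0.122],
    [0, 0, 0.153],
    [0, 0, 0.184],
    [0, 0, 0.215],
    [0, 0, 0.24],
    [0, 0, 0.258],
    [0, 0, 0.27]
  ]
}}

```text
time: 27.42
position: [0.589, 0.1337, 0.165]
tool_rot: [2.792, 1.44, -0.0]
ft_force: [0.6, 0.5, -2.4]
grip_width: 0.17
grip_force: 30.0
```

```bash
python3 tq.py; python3 -c "
from ring import *
arc(-10)"
```

```text
torque about bolt 0.11 yaw 54.58 ang 54.99 r 0.1638 F [ 0.6  0.5 -2.4] t 27.4167
r 0.1638 pos ang 54.99 yaw 54.58 z 0.165 F [ 0.6  0.5 -2.4] M [-0.06 -0.12  0.15] w 14.8 t 27.42 q7 [-0.88  0.33  0.75  1.69 -0.23  1.22 -0.7 ]
[[-0.0, 2.9, 0], [-0.1, 5.7, 0], [-0.2, 8.6, 0], [-0.3, 11.4, 0], [-0.5, 14.3, 0], [-0.8, 17.1, 0], [-1.1, 20.0, 0], [-1.4, 22.8, 0], [-1.8, 25.6, 0], [-2.3, 28.5, 0]]
[[0, 0, 0.017], [0, 0, 0.035], [0, 0, 0.052], [0, 0, 0.07], [0, 0, 0.087], [0, 0, 0.105], [0, 0, 0.122], [0, 0, 0.14], [0, 0, 0.157], [0, 0, 0.175]]
```

Continue in short steps, watching the torque.

Request:
{"fn": "send_rows", "kwargs": {
  "xyz": [
    [0, 2, 0],
    [-0.1, 4, 0],
    [-0.1, 6, 0],
    [-0.2, 8, 0],
    [-0.3, 10, 0],
    [-0.4, 12, 0],
    [-0.5, 14, 0],
    [-0.6, 16, 0],
    [-0.7, 17, 0],
    [-0.7, 17, 0]
  ],
  "dr": [
    [0, 0, 0.012],
    [0, 0, 0.024],
    [0, 0, 0.036],
    [0, 0, 0.049],
    [0, 0, 0.061],
    [0, 0, 0.073],
    [0, 0, 0.085],
    [0, 0, 0.097],
    [0, 0, 0.104],
    [0, 0, 0.104]
  ]
}}

```text
time: 28.25
position: [0.6023, 0.1235, 0.1651]
tool_rot: [2.862, 1.295, 0.0]
ft_force: [1.6, -0.3, -3.2]
grip_width: 0.167
grip_force: 30.1
```

```bash
python3 tq.py
```

```text
torque about bolt 0.02 yaw 48.7 ang 49.12 r 0.164 F [ 1.6 -0.3 -3.2] t 28.25
```

Request:
{"fn": "send_rows", "kwargs": {
  "xyz": [
    [0, 2, 0],
    [-0.1, 4, 0],
    [-0.1, 6, 0],
    [-0.2, 8, 0],
    [-0.3, 10, 0],
    [-0.4, 12, 0],
    [-0.5, 12, 0],
    [-0.5, 12, 0],
    [-0.5, 12, 0],
    [-0.5, 12, 0]
  ],
  "dr": [
    [0, 0, 0.012],
    [0, 0, 0.024],
    [0, 0, 0.036],
    [0, 0, 0.049],
    [0, 0, 0.061],
    [0, 0, 0.073],
    [0, 0, 0.073],
    [0, 0, 0.073],
    [0, 0, 0.073],
    [0, 0, 0.073]
  ]
}}

```text
time: 29.08
position: [0.6108, 0.1157, 0.1651]
tool_rot: [-2.907, -1.192, -0.001]
ft_force: [2.0, 0.1, -2.7]
grip_width: 0.172
grip_force: 30.1
```

```bash
python3 tq.py
```

```text
torque about bolt 0.05 yaw 44.59 ang 45.1 r 0.1641 F [ 2.   0.1 -2.7] t 29.0833
```

Request:
{"fn": "send_rows", "kwargs": {
  "xyz": [
    [0, 2, 0],
    [-0.1, 4, 0],
    [-0.1, 6, 0],
    [-0.2, 8, 0],
    [-0.3, 10, 0],
    [-0.4, 12, 0],
    [-0.5, 12, 0],
    [-0.5, 12, 0],
    [-0.5, 12, 0],
    [-0.5, 12, 0]
  ],
  "dr": [
    [0, 0, 0.012],
    [0, 0, 0.024],
    [0, 0, 0.036],
    [0, 0, 0.049],
    [0, 0, 0.061],
    [0, 0, 0.073],
    [0, 0, 0.073],
    [0, 0, 0.073],
    [0, 0, 0.073],
    [0, 0, 0.073]
  ]
}}

```text
time: 29.92
position: [0.619, 0.107, 0.1652]
tool_rot: [-2.948, -1.085, -0.001]
ft_force: [3.1, 2.0, -2.6]
grip_width: 0.164
grip_force: 30.1
```

```bash
python3 tq.py; python3 -c "
from ring import *
for n in('side','scene'): np.save('pics/chk_'+n,get_image(n))"; python3 tq.py
```

```text
torque about bolt 0.17 yaw 40.41 ang 40.92 r 0.1642 F [ 3.1  2.  -2.6] t 29.9167
torque about bolt 0.25 yaw 40.4 ang 40.92 r 0.1641 F [ 2.9  2.5 -2.3] t 30.0167
```

Request:
{"fn": "send_rows", "kwargs": {
  "xyz": [
    [0.2, 2, 0],
    [0.3, 4, 0],
    [0.3, 6, 0],
    [0.3, 8, 0],
    [0.3, 10, 0],
    [0.2, 12, 0],
    [0.2, 12, 0],
    [0.2, 12, 0],
    [0.2, 12, 0],
    [0.2, 12, 0]
  ],
  "dr": [
    [0, 0, 0.012],
    [0, 0, 0.024],
    [0, 0, 0.036],
    [0, 0, 0.049],
    [0, 0, 0.061],
    [0, 0, 0.073],
    [0, 0, 0.073],
    [0, 0, 0.073],
    [0, 0, 0.073],
    [0, 0, 0.073]
  ]
}}

```text
time: 30.85
position: [0.6268, 0.0976, 0.1651]
tool_rot: [2.986, 0.976, 0.0]
ft_force: [2.7, 2.2, -2.4]
grip_width: 0.167
grip_force: 30.1
```

```bash
python3 tq.py
```

```text
torque about bolt 0.31 yaw 36.21 ang 36.67 r 0.1643 F [ 2.7  2.2 -2.4] t 30.85
```

Request:
{"fn": "send_rows", "kwargs": {
  "xyz": [
    [0.2, 2, 0],
    [0.1, 4, 0],
    [0.1, 6, 0],
    [0, 8, 0],
    [-0.1, 10, 0],
    [-0.2, 12, 0],
    [-0.2, 12, 0],
    [-0.2, 12, 0],
    [-0.2, 12, 0],
    [-0.2, 12, 0]
  ],
  "dr": [
    [0, 0, 0.012],
    [0, 0, 0.024],
    [0, 0, 0.036],
    [0, 0, 0.049],
    [0, 0, 0.061],
    [0, 0, 0.073],
    [0, 0, 0.073],
    [0, 0, 0.073],
    [0, 0, 0.073],
    [0, 0, 0.073]
  ]
}}

```text
time: 31.68
position: [0.6336, 0.0879, 0.165]
tool_rot: [-3.02, -0.867, 0.0]
ft_force: [1.8, 2.1, -2.2]
grip_width: 0.168
grip_force: 30.1
```

```bash
python3 tq.py
```

```text
torque about bolt 0.37 yaw 32.03 ang 32.52 r 0.1644 F [ 1.8  2.1 -2.2] t 31.6833
```

Request:
{"fn": "send_rows", "kwargs": {
  "xyz": [
    [0.2, 2, 0],
    [0.1, 4, 0],
    [0.1, 6, 0],
    [0, 8, 0],
    [-0.1, 10, 0],
    [-0.2, 12, 0],
    [-0.2, 14, 0],
    [-0.3, 16, 0],
    [-0.4, 18, 0],
    [-0.4, 19, 0]
  ],
  "dr": [
    [0, 0, 0.012],
    [0, 0, 0.024],
    [0, 0, 0.036],
    [0, 0, 0.049],
    [0, 0, 0.061],
    [0, 0, 0.073],
    [0, 0, 0.085],
    [0, 0, 0.097],
    [0, 0, 0.11],
    [0, 0, 0.116]
  ]
}}

```text
time: 32.52
position: [0.6432, 0.0712, 0.1649]
tool_rot: [-3.065, -0.688, 0.001]
ft_force: [-1.6, 2.7, -2.1]
grip_width: 0.168
grip_force: 30.1
```

```bash
python3 tq.py;  python3 -c "
from ring import *
arc(45)"
```

```text
torque about bolt 0.77 yaw 25.3 ang 25.83 r 0.1646 F [-1.6  2.7 -2.1] t 32.5167
r 0.1646 pos ang 25.83 yaw 25.3 z 0.1649 F [-1.6  2.7 -2.1] M [0.72 0.23 0.26] w 14.6 t 32.52 q7 [-0.79  0.46  0.84  1.58 -0.35  1.26 -1.02]
[[-0.6, -12.9, 0], [-2.3, -25.7, 0], [-4.9, -38.4, 0], [-8.5, -50.8, 0], [-13.1, -62.9, 0], [-18.6, -74.6, 0], [-25.1, -85.8, 0], [-32.3, -96.5, 0], [-40.4, -106.5, 0], [-49.3, -115.9, 0]]
[[0, 0, -0.079], [0, 0, -0.157], [0, 0, -0.236], [0, 0, -0.314], [0, 0, -0.393], [0, 0, -0.471], [0, 0, -0.55], [0, 0, -0.628], [0, 0, -0.707], [0, 0, -0.785]]
```

Request:
{"fn": "send_rows", "kwargs": {
  "xyz": [
    [0, 1.5, 0],
    [0, 3, 0],
    [0, 4.5, 0],
    [0, 6, 0],
    [0, 7, 0],
    [0, 8, 0],
    [0, 8, 0],
    [0, 8, 0],
    [0, 8, 0],
    [0, 8, 0]
  ],
  "dr": [
    [0, 0, 0.009],
    [0, 0, 0.018],
    [0, 0, 0.027],
    [0, 0, 0.037],
    [0, 0, 0.043],
    [0, 0, 0.049],
    [0, 0, 0.049],
    [0, 0, 0.049],
    [0, 0, 0.049],
    [0, 0, 0.049]
  ]
}}

```text
time: 33.35
position: [0.6465, 0.0641, 0.1649]
tool_rot: [3.081, 0.615, -0.001]
ft_force: [-3.0, 2.1, -3.0]
grip_width: 0.171
grip_force: 30.1
```

```bash
python3 tq.py;  python3 -c "
from ring import *
arc(30)"
```

```text
torque about bolt 0.73 yaw 22.56 ang 23.09 r 0.1647 F [-3.   2.1 -3. ] t 33.35
r 0.1647 pos ang 23.09 yaw 22.56 z 0.1649 F [-3.   2.1 -3. ] M [0.64 0.7  0.21] w 14.9 t 33.35 q7 [-0.78  0.47  0.85  1.57 -0.36  1.27 -1.05]
[[-0.3, -8.6, 0], [-1.1, -17.2, 0], [-2.3, -25.7, 0], [-3.9, -34.2, 0], [-6.0, -42.6, 0], [-8.5, -50.8, 0], [-11.5, -58.9, 0], [-14.9, -66.9, 0], [-18.6, -74.6, 0], [-22.8, -82.2, 0]]
[[0, 0, -0.052], [0, 0, -0.105], [0, 0, -0.157], [0, 0, -0.209], [0, 0, -0.262], [0, 0, -0.314], [0, 0, -0.367], [0, 0, -0.419], [0, 0, -0.471], [0, 0, -0.524]]
```

Request:
{"fn": "send_rows", "kwargs": {
  "xyz": [
    [-0.5, -11.5, 0],
    [-1.8, -22.8, 0],
    [-4, -34.1, 0],
    [-7, -45.2, 0],
    [-10.6, -56.1, 0],
    [-15, -66.7, 0],
    [-20.2, -77, 0],
    [-26, -86.8, 0],
    [-32.3, -96.3, 0],
    [-39.5, -105.2, 0]
  ],
  "dr": [
    [0, 0, -0.07],
    [0, 0, -0.14],
    [0, 0, -0.209],
    [0, 0, -0.279],
    [0, 0, -0.349],
    [0, 0, -0.419],
    [0, 0, -0.489],
    [0, 0, -0.559],
    [0, 0, -0.628],
    [0, 0, -0.698]
  ]
}}

```text
time: 34.18
position: [0.5712, 0.1447, 0.1656]
tool_rot: [2.681, 1.631, 0.004]
ft_force: [-0.8, 0.1, -2.7]
grip_width: 0.17
grip_force: 30.0
```

Request:
{"fn": "send_rows", "kwargs": {
  "xyz": [
    [-0.1, 5, 0],
    [-0.2, 10, 0],
    [-0.5, 15, 0],
    [-1, 20, 0],
    [-1.6, 25, 0],
    [-2.4, 30, 0],
    [-3.2, 34, 0],
    [-3.9, 37, 0],
    [-4.2, 38, 0],
    [-4.2, 38, 0]
  ],
  "dr": [
    [0, 0, 0.03],
    [0, 0, 0.061],
    [0, 0, 0.092],
    [0, 0, 0.122],
    [0, 0, 0.153],
    [0, 0, 0.184],
    [0, 0, 0.208],
    [0, 0, 0.227],
    [0, 0, 0.233],
    [0, 0, 0.233]
  ]
}}

```text
time: 35.02
position: [0.6021, 0.1245, 0.165]
tool_rot: [2.856, 1.307, -0.0]
ft_force: [0.1, -0.9, -2.7]
grip_width: 0.167
grip_force: 30.0
```

```bash
python3 tq.py
```

```text
torque about bolt -0.01 yaw 49.16 ang 49.43 r 0.1646 F [ 0.1 -0.9 -2.7] t 35.0167
```

Request:
{"fn": "send_rows", "kwargs": {
  "xyz": [
    [0, 3, 0],
    [-0.1, 5, 0],
    [-0.1, 7, 0],
    [-0.2, 9, 0],
    [-0.3, 11, 0],
    [-0.4, 13, 0],
    [-0.5, 14, 0],
    [-0.5, 14, 0],
    [-0.5, 14, 0],
    [-0.5, 14, 0]
  ],
  "dr": [
    [0, 0, 0.018],
    [0, 0, 0.03],
    [0, 0, 0.043],
    [0, 0, 0.055],
    [0, 0, 0.067],
    [0, 0, 0.079],
    [0, 0, 0.085],
    [0, 0, 0.085],
    [0, 0, 0.085],
    [0, 0, 0.085]
  ]
}}

```text
time: 35.85
position: [0.6119, 0.1153, 0.165]
tool_rot: [2.909, 1.186, -0.0]
ft_force: [-0.7, -1.8, -3.2]
grip_width: 0.165
grip_force: 30.1
```

```bash
python3 tq.py
```

```text
torque about bolt 0.06 yaw 44.34 ang 44.73 r 0.1646 F [-0.7 -1.8 -3.2] t 35.85
```

Request:
{"fn": "send_rows", "kwargs": {
  "xyz": [
    [0, 2, 0],
    [-0.1, 4, 0],
    [-0.1, 6, 0],
    [-0.2, 8, 0],
    [-0.3, 10, 0],
    [-0.4, 12, 0],
    [-0.5, 13, 0],
    [-0.5, 14, 0],
    [-0.5, 14, 0],
    [-0.5, 14, 0]
  ],
  "dr": [
    [0, 0, 0.012],
    [0, 0, 0.024],
    [0, 0, 0.036],
    [0, 0, 0.049],
    [0, 0, 0.061],
    [0, 0, 0.073],
    [0, 0, 0.079],
    [0, 0, 0.085],
    [0, 0, 0.085],
    [0, 0, 0.085]
  ]
}}

```text
time: 36.68
position: [0.6213, 0.1049, 0.1649]
tool_rot: [2.957, 1.061, -0.001]
ft_force: [-2.3, -3.2, -2.5]
grip_width: 0.169
grip_force: 30.1
```

```bash
python3 tq.py
```

```text
torque about bolt 0.09 yaw 39.46 ang 39.86 r 0.1645 F [-2.3 -3.2 -2.5] t 36.6833
```

Request:
{"fn": "send_rows", "kwargs": {
  "xyz": [
    [0, 2, 0],
    [-0.1, 4, 0],
    [-0.1, 6, 0],
    [-0.2, 8, 0],
    [-0.3, 10, 0],
    [-0.4, 12, 0],
    [-0.5, 13, 0],
    [-0.5, 14, 0],
    [-0.5, 14, 0],
    [-0.5, 14, 0]
  ],
  "dr": [
    [0, 0, 0.012],
    [0, 0, 0.024],
    [0, 0, 0.036],
    [0, 0, 0.049],
    [0, 0, 0.061],
    [0, 0, 0.073],
    [0, 0, 0.079],
    [0, 0, 0.085],
    [0, 0, 0.085],
    [0, 0, 0.085]
  ]
}}

```text
time: 37.52
position: [0.6298, 0.094, 0.165]
tool_rot: [-2.999, -0.934, 0.001]
ft_force: [-4.0, -2.2, -3.6]
grip_width: 0.168
grip_force: 30.1
```

```bash
python3 tq.py
```

```text
torque about bolt 0.3 yaw 34.6 ang 35.04 r 0.1647 F [-4.  -2.2 -3.6] t 37.5167
```

Request:
{"fn": "send_rows", "kwargs": {
  "xyz": [
    [0, 2, 0],
    [-0.4, 4, 0],
    [-0.6, 6, 0],
    [-0.7, 8, 0],
    [-0.8, 10, 0],
    [-0.9, 12, 0],
    [-1, 13, 0],
    [-1, 14, 0],
    [-1, 14, 0],
    [-1, 14, 0]
  ],
  "dr": [
    [0, 0, 0.012],
    [0, 0, 0.024],
    [0, 0, 0.036],
    [0, 0, 0.049],
    [0, 0, 0.061],
    [0, 0, 0.073],
    [0, 0, 0.079],
    [0, 0, 0.085],
    [0, 0, 0.085],
    [0, 0, 0.085]
  ]
}}

```text
time: 38.35
position: [0.6374, 0.0823, 0.1652]
tool_rot: [-3.036, -0.806, -0.001]
ft_force: [-2.9, 2.3, -2.3]
grip_width: 0.169
grip_force: 30.1
```

```bash
python3 tq.py
```

```text
torque about bolt 0.82 yaw 29.74 ang 30.17 r 0.1647 F [-2.9  2.3 -2.3] t 38.35
```

Request:
{"fn": "send_rows", "kwargs": {
  "xyz": [
    [0, 2, 0],
    [-0.1, 4, 0],
    [-0.1, 6, 0],
    [-0.2, 8, 0],
    [-0.3, 10, 0],
    [-0.4, 12, 0],
    [-0.5, 14, 0],
    [-0.5, 16, 0],
    [-0.5, 17, 0],
    [-0.5, 17, 0]
  ],
  "dr": [
    [0, 0, 0.012],
    [0, 0, 0.024],
    [0, 0, 0.036],
    [0, 0, 0.049],
    [0, 0, 0.061],
    [0, 0, 0.073],
    [0, 0, 0.085],
    [0, 0, 0.097],
    [0, 0, 0.104],
    [0, 0, 0.104]
  ]
}}

```text
time: 39.18
position: [0.6453, 0.0669, 0.1651]
tool_rot: [-3.074, -0.646, -0.001]
ft_force: [-1.4, 3.6, -2.0]
grip_width: 0.17
grip_force: 30.0
```

```bash
python3 tq.py
```

```text
torque about bolt 0.8 yaw 23.73 ang 24.16 r 0.1647 F [-1.4  3.6 -2. ] t 39.1833
```

Request:
{"fn": "send_rows", "kwargs": {
  "xyz": [
    [0, 0, 1],
    [0, 0, 1],
    [0, 0, 1],
    [0, 0, 0],
    [0, 0, 0],
    [0, 0, -10],
    [-20, 0, -35],
    [-55, 0, -60],
    [-90, 0, -65],
    [-125, 0, -65]
  ],
  "dr": [
    [0, 0, 0],
    [0, 0, 0],
    [0, 0, 0],
    [0, 0, 0],
    [0, 0, 0],
    [0, 0, 0],
    [0, 0, 0],
    [0, 0, 0],
    [0, 0, 0],
    [0, 0, 0]
  ],
  "jaw": 40
}}

```text
time: 40.02
position: [0.5328, 0.0131, 0.2333]
tool_rot: [3.072, 0.641, 0.011]
ft_force: [-1.3, -0.3, 1.5]
grip_width: 0.461
grip_force: 0.0
```

Request:
{"fn": "send_rows", "kwargs": {
  "xyz": [
    [-30, 0, 0],
    [-55, 0, 0],
    [-75, 0, 0],
    [-85, 0, 0],
    [-88, 0, 0],
    [-88, 0, 0],
    [-88, 0, 0],
    [-88, 0, 0],
    [-88, 0, 0],
    [-88, 0, 0]
  ],
  "dr": [
    [0, 0, 0],
    [0, 0, 0],
    [0, 0, 0],
    [0, 0, 0],
    [0, 0, 0],
    [0, 0, 0],
    [0, 0, 0],
    [0, 0, 0],
    [0, 0, 0],
    [0, 0, 0]
  ]
}}

```text
time: 40.85
position: [0.4507, -0.019, 0.23]
tool_rot: [3.073, 0.647, -0.001]
ft_force: [0.3, 0.6, -0.1]
grip_width: 0.461
grip_force: 0.0
```

```bash
python3 -c "
from ring import *
st=get_state();w=get_image('wrist'); np.save('pics/wf',w); np.save('pics/wf_st',st,allow_pickle=True)
delta((.6453,.0669,.23),23.7,st)
p=proj('wrist',[[.495,-.0005,.154]],st)[0]; print(p)
x,y=np.round(p).astype(int); x=min(max(x,65),494); y=min(max(y,60),359); print(x,y); save(cv2.resize(w[y-60:y+60,x-65:x+65],None,fx=5,fy=5,interpolation=cv2.INTER_CUBIC),'wf')
"
```

```text
at [ 0.4507 -0.019   0.23  ] tilt/yaw 23.76 t 40.85 F [ 0.3  0.6 -0.1] w 40.1 q7 [-0.99 -0.22  0.87  1.96  0.17  1.33 -1.33]
xyz [ 2.127e+02 -2.000e-01 -2.000e-01] dr [0.001 0.001 0.001]
[282.86793103 154.80516145]
283 155
```

View pics/wf.png

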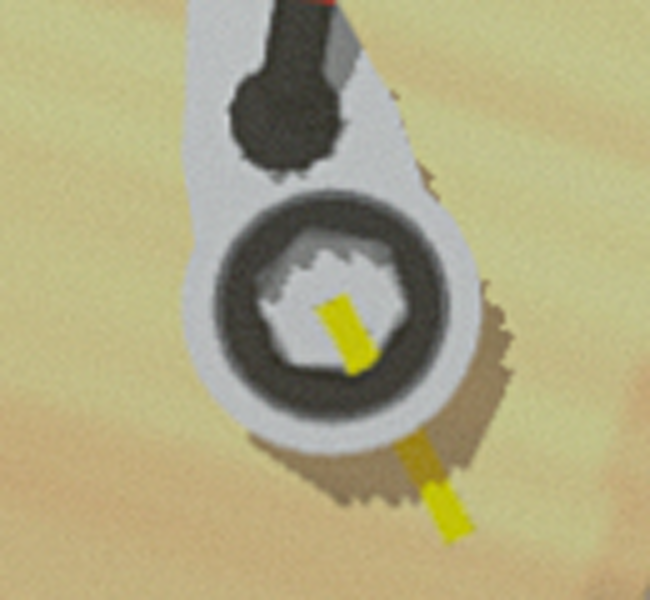

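The yellow mark on the head, (330,300)→(362,365), lies along the deck line, (410,440)→(457,535), and the ring is down around the head. I'll check both angles and the lever numerically.

```bash
cat > m5.py <<'E'
from h import *
w=np.load('pics/wf.npy'); st=np.load('pics/wf_st.npy',allow_pickle=True).item()
hsv=cv2.cvtColor(w,cv2.COLOR_RGB2HSV); yel=cv2.inRange(hsv,(22,150,70),(34,255,255)); red=cv2.inRange(hsv,(0,130,80),(8,255,255))
P=lambda px,z:onz('wrist',px,z,st)[:,:2]
def comps(m,x0,y0,x1,y1):
    k=np.zeros_like(m); k[y0:y1,x0:x1]=m[y0:y1,x0:x1]; n,l,s,c=cv2.connectedComponentsWithStats(k)
    return [np.argwhere(l==i)[:,::-1] for i in range(1,n) if s[i,4]>10]
def ax(px,z):
    q=P(px,z); c=q.mean(0); d=np.linalg.svd(q-c)[2][0]; return c,np.degrees(np.arctan2(d[1],d[0]))
for px in comps(yel,240,140,330,215): 
    z=.154 if px[:,1].mean()<178 else .143; c,a=ax(px,z); print('yellow',len(px),px.mean(0),c.round(4),'axis',round(a,1),round(a-180,1),'dir from bolt',np.degrees(np.arctan2(*(c-[.495,-.0005])[::-1])).round(1))
piv=P([(218+285/5,95+118/5)],.167)[0]
for px in comps(red,250,60,310,120):
    c=P(px,.167).mean(0); a=np.degrees(np.arctan2(*(c-piv)[::-1])); print('red',px.mean(0),'lever dir',a.round(1),np.linalg.norm(c-piv).round(4))
# handle direction
g=cv2.cvtColor(w,cv2.COLOR_RGB2GRAY)
from ring import C
for v in (10,40): print(v,g[v,250:320:2])
E
python3 m5.py
```

```text
yellow 93 [287.4516129  161.74193548] [ 0.4919 -0.0053] axis -128.9 -308.9 dir from bolt -123.0
yellow 145 [304.37931034 191.82068966] [ 0.4752 -0.0266] axis -128.3 -308.3 dir from bolt -127.2
red [278.546875  92.      ] lever dir 16.2 0.0172
10 [143 138 175 178 139 104 165 183 175 176 174 172 175 174 174 176 175 175
 172 171 177 174 176 171 177 170 172 175 174 174 173 176 175 177 175]
40 [173 140 146 144 138 144 192 173 131 128 181 185 184 180 180 184 185 182
 182 180 182 184 182 186 183 184 186 186 185 185 187 185 183 189 189]
```

Mark axis is -128.9° against -128.3° for the line, so the bolt looks hard up. The lever is on the tighten side but rocked mid-click, so I'll retake the end for one confirming stroke.

Request:
{"fn": "send_rows", "kwargs": {
  "xyz": [
    [30, 0, 0],
    [70, 0, 0],
    [110, 0, 0],
    [150, 0, 0],
    [185, 0, 5],
    [205, 0, 20],
    [212, 0, 40],
    [212, 0, 55],
    [212, 0, 63],
    [212, 0, 65]
  ],
  "dr": [
    [0, 0, 0],
    [0, 0, 0],
    [0, 0, 0],
    [0, 0, 0],
    [0, 0, 0],
    [0, 0, 0],
    [0, 0, 0],
    [0, 0, 0],
    [0, 0, 0],
    [0, 0, 0]
  ]
}}

```text
time: 41.73
position: [0.6463, 0.0679, 0.1702]
tool_rot: [-3.071, -0.648, -0.006]
ft_force: [-9.2, 1.8, 36.0]
grip_width: 0.461
grip_force: 17.6
```

```bash
python3 tq.py; python3 -c "
from h import *
delta((.6455,.067,.1640),23.7)"
```

```text
torque about bolt 1.09 yaw 23.84 ang 24.32 r 0.166 F [-9.2  1.8 36. ] t 41.7333
at [0.6463 0.0679 0.1702] tilt/yaw 23.84 t 41.7333 F [-9.2  1.8 36. ] w 40.1 q7 [-0.83  0.49  0.93  1.57 -0.41  1.28 -1.  ]
xyz [-1.1  0.5  6.2] dr [-0.002 -0.004  0.003]
```

Request:
{"fn": "send_rows", "kwargs": {
  "xyz": [
    [0, 0, -15],
    [0, 0, -35],
    [0, 0, -40],
    [0, 0, -40],
    [0, 0, -40],
    [0, 0, -40],
    [0, 0, -40],
    [0, 0, -40],
    [0, 0, -40],
    [0, 0, -40]
  ],
  "dr": [
    [0, 0, 0],
    [0, 0, 0],
    [0, 0, 0],
    [0, 0, 0],
    [0, 0, 0],
    [0, 0, 0],
    [0, 0, 0],
    [0, 0, 0],
    [0, 0, 0],
    [0, 0, 0]
  ]
}}

```text
time: 42.57
position: [0.644, 0.0664, 0.2047]
tool_rot: [3.074, 0.647, -0.001]
ft_force: [-0.7, 0.3, -0.1]
grip_width: 0.464
grip_force: 0.0
```

```bash
python3 - <<'E'
from ring import *
np.set_printoptions(linewidth=200)
def jaw(w,st,lim=300):
    hsv=cv2.cvtColor(w,cv2.COLOR_RGB2HSV); m=cv2.inRange(hsv,(0,0,100),(180,40,255)); n,l,s,c=cv2.connectedComponentsWithStats(m)
    for i in range(1,n):
        if s[i,4]>150:
            q=onz('wrist',c[i],.155,st)[0]; print(s[i],c[i].round(0),q.round(3),'ang',np.degrees(np.arctan2(*(q[:2]-C)[::-1])).round(1),'r',np.hypot(*(q[:2]-C)).round(3))
st=get_state(); w=get_image('wrist'); np.save('pics/wg',w); np.save('pics/wg_st',st,allow_pickle=True); jaw(w,st)
print('--wf'); jaw(np.load('pics/wf.npy'),np.load('pics/wf_st.npy',allow_pickle=True).item())
print('pred',proj('wrist',[[C[0]+.215*np.cos(a),C[1]+.215*np.sin(a),.155] for a in np.radians([18,24,30])],st).round(0))
E
python3 tq.py
```

```text
[  184     0   376   269 19214] [457. 135.] [ 0.753 -0.012  0.155] ang -2.5 r 0.258
[ 29  37  19  27 177] [40. 50.] [0.699 0.281 0.155] ang 54.1 r 0.348
[ 72  57  28  30 404] [85. 70.] [0.695 0.232 0.155] ang 49.3 r 0.307
[ 43  78  23  32 425] [54. 93.] [0.673 0.253 0.155] ang 55.0 r 0.31
[ 16  86  20  31 335] [ 26. 101.] [0.66  0.28  0.155] ang 59.6 r 0.325
[ 69 103  20  34 286] [ 77. 118.] [0.663 0.227 0.155] ang 53.5 r 0.282
[ 170  127   66  130 3415] [208. 185.] [0.656 0.121 0.155] ang 37.2 r 0.202
[ 356  134   52   54 1989] [380. 161.] [0.713 0.03  0.155] ang 7.9 r 0.22
[472 273  50  15 310] [496. 280.] [ 0.675 -0.11   0.155] ang -31.3 r 0.211
[ 44 274  47  13 224] [ 68. 279.] [0.536 0.208 0.155] ang 79.0 r 0.212
[ 197  286  172   14 1160] [285. 291.] [0.606 0.048 0.155] ang 23.3 r 0.121
[464 292  23  36 490] [474. 307.] [ 0.646 -0.106  0.155] ang -34.9 r 0.184
[249 305  16  27 153] [257. 317.] [0.578 0.057 0.155] ang 34.5 r 0.101
[436 378  21  16 212] [446. 386.] [ 0.561 -0.143  0.155] ang -65.1 r 0.157
[  0 382  24  38 433] [  8. 406.] [0.23  0.314 0.155] ang 130.2 r 0.411
[42
[... 427 characters left out ...]
[0.32  0.135 0.155] ang 142.2 r 0.222
[472 274  50  13 272] [496. 279.] [ 0.477 -0.223  0.155] ang -94.6 r 0.223
[ 198  286  171   14 1154] [283. 292.] [ 0.399 -0.043  0.155] ang -156.0 r 0.105
[ 76 292  28  39 622] [ 90. 311.] [0.297 0.109 0.155] ang 151.1 r 0.226
[464 292  23  36 492] [474. 307.] [ 0.444 -0.218  0.155] ang -103.1 r 0.224
[ 224  304  115   28 2548] [281. 319.] [ 0.374 -0.052  0.155] ang -156.9 r 0.132
[436 378  21  16 211] [446. 386.] [ 0.348 -0.26   0.155] ang -119.5 r 0.298
[425 406  43  14 238] [448. 412.] [ 0.306 -0.301  0.155] ang -122.1 r 0.355
pred [[319. 156.]
 [282. 154.]
 [245. 156.]]
torque about bolt 0.13 yaw 23.76 ang 24.18 r 0.1634 F [-0.1  0.4 -1.4] t 42.6167
```

The handle is lying at about 37° and one finger came down on it, so I've lifted clear. Now I'll go back to the look pose to recheck the mark, lever and seat numerically.

Request:
{"fn": "send_rows", "kwargs": {
  "xyz": [
    [-10, 0, -20],
    [-40, 0, -25],
    [-80, 0, -25],
    [-120, 0, -25],
    [-155, 0, -25],
    [-185, 0, -25],
    [-205, 0, -25],
    [-210, 0, -25],
    [-210, 0, -25],
    [-210, 0, -25]
  ],
  "dr": [
    [0, 0, 0],
    [0, 0, 0],
    [0, 0, 0],
    [0, 0, 0],
    [0, 0, 0],
    [0, 0, 0],
    [0, 0, 0],
    [0, 0, 0],
    [0, 0, 0],
    [0, 0, 0]
  ]
}}

```text
time: 43.45
position: [0.4528, -0.0178, 0.2304]
tool_rot: [-3.073, -0.647, -0.003]
ft_force: [0.9, 0.9, -0.4]
grip_width: 0.462
grip_force: 0.0
```

```bash
python3 - <<'E'
from h import *
get_image('side')
st=get_state(); w=get_image('wrist'); np.save('pics/wf0',np.load('pics/wf.npy')); np.save('pics/wf',w); np.save('pics/wf_st',st,allow_pickle=True); print(st['position'],st['qd'].max())
E
python3 m5.py | head -3
python3 - <<'E'
from h import *
w=np.load('pics/wf.npy'); st=np.load('pics/wf_st.npy',allow_pickle=True).item()
g=cv2.cvtColor(w,cv2.COLOR_RGB2GRAY); d=(cv2.resize(g[120:185,250:320],None,fx=6,fy=6,interpolation=2)<85).astype(np.uint8)
cs,_=cv2.findContours(d,cv2.RETR_EXTERNAL,cv2.CHAIN_APPROX_NONE); c=max(cs,key=cv2.contourArea)
for z in(.160,.168):
    W=onz('wrist',(c[:,0]+.5)/6-.5+[250,120],z,st)[:,:2].astype(np.float32); (x,y),ax,a=cv2.fitEllipse(W); print('ring top if z',z,'centre',round(x,4),round(y,4),'axes',np.round(ax,5),'want ~.0291')
E
```

```text
[ 0.45300264 -0.01784606  0.23035792] 0.02775181754964173
yellow 94 [287.5212766  165.38297872] [ 0.4919 -0.0052] axis -129.1 -309.1 dir from bolt -123.0
yellow 139 [304.47482014 195.35971223] [ 0.4752 -0.0266] axis -128.3 -308.3 dir from bolt -127.2
red [278.48387097  96.33870968] lever dir 14.9 0.0144
ring top if z 0.16 centre 0.4952 -0.0011 axes [0.02917 0.02928] want ~.0291
ring top if z 0.168 centre 0.4962 -0.0006 axes [0.02809 0.02819] want ~.0291
```

```bash
python3 -c "
from bench import *
print(close_job())"
```

```text
the job is handed in; nothing more can be done
None
```

I handed the job in at about 43.5 s. The bolt's mark meets the line to within about 1°, and the spanner sits fully down on it, still set to tighten. On the last regrasp a finger pressed on the handle with about 36 N; the mark, ring seat and lever were unchanged when I rechecked.

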